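# Pry a press-fit bearing cover up evenly and take it off

### The job

Take the double-ended pry wedge from the mat and work the press-fit cover out of the bearing housing with it: ease a wedge end under the flange in one pry pocket, then the other, a little at a time from alternating sides, so that the cover comes up evenly (never more than about 2 degrees out of level) and without ever pushing hard (keep the blade's push on cover and housing below about 30 N). When the cover stands about 4 mm proud and level (within a degree), and not before, put the wedge back flat on the mat, lift the cover off by its hub and set it on the mat the way up it sat; leave the other things on the bench alone.

Things in the scene. Friction and masses are not known exactly. Their poses are not given: they have to be found in the camera images.
- housing: bearing housing, round grey casting bolted to the bench, 142 mm across the foot, 124 mm across its bright top (seat), which lies 62 mm above the origin. Origin on its axis, up to 4 mm above or below the bench (shimmed foot); z up. A straight slot 20 mm wide and 3.2 mm deep is milled across the top along the housing's y axis and runs under the cover: the two pry pockets
- seat (a point): point on the housing's axis at the height of its top face, under the cover. On each side (+y and -y of the housing) the slot floor shows bare from 47 to 62 mm from the axis, 3.2 mm below the top face, open at the rim: the wedge (18 mm wide) drops in there with 1 mm to spare on each side and slides in under the cover. Set down beside the slot it stands 3.2 mm too high and only strikes the flange
- cover: aluminium press-fit cover, z up, 0.22 kg. Origin: centre of the spigot's lower end. Spigot 65 mm across, 14 mm long; flange 94 mm across, 14 to 22 mm above the origin, on the seat; hub (the grip) 30 mm across, 22 to 44 mm up. Home, the origin is 48 mm above the housing's. A seal holds it with some 20 to 30 N, less as it rises, hardly past 5 mm. Prying one side lets the other sink a little
- wedge: double-ended pry wedge, flat underside, 0.16 kg: steel blade 130 x 18 mm through a black grip block (50 long, 24 wide, 34 mm high) in its middle. Origin: middle of the underside; x along the blade, z up; tips at x = +65 and -65 mm, 1.8 mm thick, top rising 0.45 per mm to 10 mm. On the slot floor it starts to lift a seated flange when 3.1 mm under it; the spigot is 14 mm in from the flange edge
- mat: grey rubbery bench mat, fixed, 140 mm (x) by 280 mm (y), 3 mm thick. Origin at the centre of its underside
- forceps: steel forceps, 117 mm, lying on the bench; origin in its middle (bystander)
- tape_roll: roll of tape, 98 mm across, 25 mm high, lying flat; origin at the middle of its underside (bystander)
- petri_dish: petri dish, 88 mm across, 14 mm high; origin at the middle of its underside (bystander)
- stopper: white stopper, 22 mm; origin at the middle of its underside (bystander)
There are look-alikes about, which are no part of the job. What is meant by the cover is not blue, and is the larger of those in its own colour.

How it is judged:
By the outcome, as a careful person would: the job done as asked, in the order asked, and still so for the second after the job is handed in, with the robot touching nothing.
It also fails if it takes over 72 s, if anything falls off the work surface, if the arm or the gripper's body presses on something with over 40 N, if the wrist force passes 120 N, or if a joint passes its speed limit or range.

### The arm

A 6-joint arm with a two-finger parallel gripper is mounted at the origin on a cart in front of the work surface, level with it; the furniture and walls round the work are solid. World frame = base frame: x ahead of the robot, y to its left, z up, the work surface at z = 0. Lengths are in m, angles in rad, forces in N, time in s.
With the tool pointing down it reaches from about 0.325 to 0.85 m from the base axis. Payload 15.5 kg.
Tool frame: the origin (TCP) lies between the finger pads; the fingertips stand 8 mm ahead of it and the grasp point (between the pads) lies 11 mm behind it (manip.tip_extent is the distance from the TCP to the fingertips, in m); z points along the fingers, y is the line along which they close (so a half turn about z gives the same grasp; the last joint's range is limited). The gripper opens to 91 mm and grips with 3 to 60 N. Pads are 32 mm wide; open, the fingers measure 118 mm over their backs; the gripper's body (76 mm by 178 mm) begins 60 mm behind the grasp point.
Start: joints at [-1.317, 0.494, 1.345, -0, 1.302, -0.096], TCP at [0.214, -0.587, 0.222] pointing down, gripper open.
Joint ranges: [-2.91, 2.91], [-0.82, 2.16], [0.22, 2.67], [-1.22, 4.37], [0.12, 2.79], [-3.08, 3.08]. Speed limits (rad/s): [1.89, 1.89, 2.57, 3.01, 3.01, 3.01].

### API

Orientations are given as a rotation vector (axis times angle).
In Python, from workcell import telemetry, vision, workorder, manip gives the robot as it stands. The module is installed in compiled form; this text tells all that it offers.
- The arm moves only by the tool send_rows, never from a script. Its argument "moves" is a list of rows, each an object with "claw": the opening, from 0 (shut) to 1 (fully open); "slide": the shift along the tool's x, y, z in units of 25 mm (1.0 is 25 mm), a list of three; "angular": the turn, a rotation vector about the tool's x, y, z in units of 5 degrees (1.0 is 5 degrees), a list of three. A call has exactly 5 rows; each row shifts and turns the commanded pose from where the row before left it, along the tool's axes as they then stand; what a row does not reach is not made up. A row lasts 1/12 s, in which the tool goes at most 41.7 mm and 7.16 degrees, less where a joint would pass 70% of its speed; a pose out of reach is approached as far as the arm can. A call is refused whole if a number of a shift passes 1 or a number of a turn 1, either way. A call with a gripper value outside its range is refused whole. The fingers move at their own pace and stop on an object; "newtons" is the grip in N (left out, the last holds). Time passes only in rows, so rows that do not move let the fingers close, or fill a call up. It gives the time, the measured TCP pose, the force, the opening and the grip force at its end, in the units of the state.
- telemetry.state(): the state, without advancing time (a new reading comes with each control period).
- vision.camera(name): name is "side" or "top" or "wrist"; returns the picture (400x640x3 uint8, blue, green, red); there is no depth.
- vision.calibration(name): a dict with "fx", "fy", "cx", "cy" (pixels), "position" and "rotation" of the camera in the world. Camera axes: x right, y down, z forward; pixel columns grow to the right and rows downward; lengths in m; the calibration is good to about 2 mm. A picture is of the moment at which its call begins: read the wrist's pose just before it. calibration takes no time and is no camera call; for the wrist camera it gives the pose at the moment of the call.
- workorder.finish_job(): hands the job in; it is judged then, once.
The state is a dict: "clock": time; "joint_pos": joint angles; "joint_vel": joint speeds; "joint_efforts": joint torques, N m; "ee_pos": TCP position; "tool_rot": TCP orientation; "wrist_force": force on the tool from outside, world axes, zero at the start; "ft_torque": the same for the moment, N m; "grip_width": finger opening in m; "finger_force": force on a finger pad.
Only numpy, scipy, OpenCV 4.12 (cv2) and the standard library are available. Lean on these libraries where they do the work, as an engineer would, in place of code of your own. Each camera call takes 0.05 s, during which the arm holds its last target. There are 200 camera calls.

## Working session

There is one attempt and no reset: what is moved stays moved. The work goes in short steps, Python scripts to look and compute and a tool call to move; the robot and the scene stay as the last step left them, time stands still between calls to the robot, and variables do not carry over. Pictures are saved under pics/ and viewed, at most 12 in all, crops included, and the job is handed in when it is done.

Besides the shell and the picture viewer there is one more tool, called after "Call:" as name(argument=value, ...), one argument or row to a line, values as JSON. send_rows: Moves the arm, as the interface text tells. Its arguments: {"type":"object","properties":{"moves":{"type":"array","items":{"type":"object","properties":{"claw":{"type":"number"},"slide":{"type":"array","items":{"type":"number"}},"angular":{"type":"array","items":{"type":"number"}}}}},"newtons":{"type":"number"}},"required":["moves"]}

```bash
mkdir -p pics; ls
python3 - <<'E'
from workcell import telemetry, vision
import cv2,json
print(telemetry.state())
for n in("top","side"):
    im=vision.camera(n); cv2.imwrite(f"pics/{n}0.png",im); print(n,vision.calibration(n))
E
```

```text
pics
{'clock': 0.0, 'joint_pos': array([-1.31749014e+00,  4.94213527e-01,  1.34613445e+00,  1.08034676e-06,
        1.30251108e+00, -9.54987989e-02]), 'joint_vel': array([-0.00131806,  0.0017241 , -0.00142083, -0.00038505,  0.00035915,
       -0.00030544]), 'joint_efforts': array([-3.49046479e-05, -8.78829217e+01, -3.81842601e+01,  7.07205757e-02,
        5.33447647e-02,  3.13842145e-05]), 'ee_pos': array([ 0.21351828, -0.58699459,  0.22131828]), 'tool_rot': array([-3.09269261e+00, -5.44908777e-01,  1.55104268e-04]), 'wrist_force': array([-0.44701543, -0.47306764, -0.29282625]), 'ft_torque': array([-0.02364305, -0.0284732 ,  0.01788112]), 'finger_force': 0.0, 'grip_width': 0.0911611339175235}
top {'fx': 425.1208018796025, 'fy': 425.1208018796025, 'cx': 322.9174823995807, 'cy': 199.55685388508454, 'position': array([ 0.30299526, -0.26391035,  1.48461635]), 'rotation': array([-2.17250462,  2.10704083, -0.21540413])}
side {'fx': 506.7935592968033, 'fy': 506.7935592968033, 'cx': 316.1713722805588, 'cy': 200.89677861555717, 'position': array([0.63847043, 0.94715007, 1.17618638]), 'rotation': array([-0.10745765, -2.84356112,  1.25485625])}
```

View pics/top0.png

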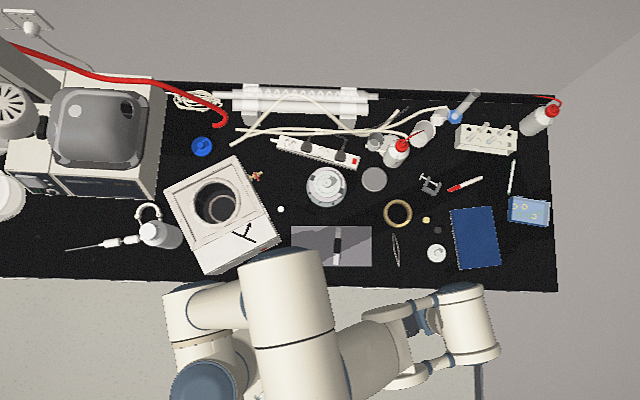

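View pics/side0.png

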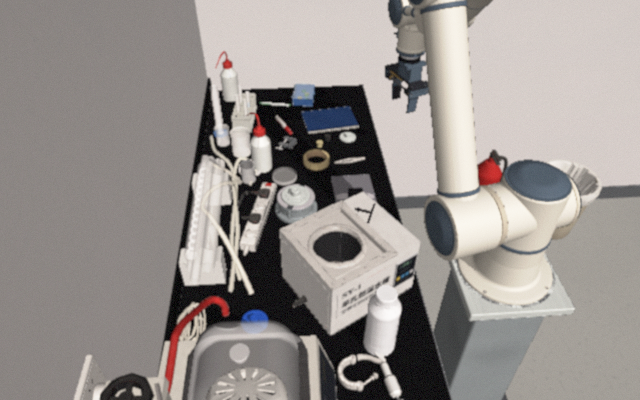

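```bash
cat > h.py <<'E'
import numpy as np, cv2
from scipy.spatial.transform import Rotation as R
from workcell import telemetry, vision
def ray(cal,u,v,z):
    d=R.from_rotvec(cal["rotation"]).as_matrix()@np.array([(u-cal["cx"])/cal["fx"],(v-cal["cy"])/cal["fy"],1])
    p=cal["position"]; return p+d*(z-p[2])/d[2]
def proj(cal,P):
    q=R.from_rotvec(cal["rotation"]).as_matrix().T@(np.asarray(P)-cal["position"])
    return np.array([cal["fx"]*q[0]/q[2]+cal["cx"],cal["fy"]*q[1]/q[2]+cal["cy"]])
E
python3 - <<'E'
from h import *
c=vision.calibration("top")
for n,u,v,z in [("hub",326,187,.09),("mat c",331,246,.003),("wedge",338,245,.02),("m1",291,226,.003),("m2",372,226,.003),("m3",371,266,.003),("m4",290,266,.003),("tape",397,213,.02),("petri",374,179,.014),("stop",281,209,.02),("forc",397,249,0)]: print(n,ray(c,u,v,z).round(3))
w=vision.calibration("wrist"); print(w); s=telemetry.state()
T=R.from_rotvec(s["tool_rot"]).as_matrix(); print(T.round(3)); print("cam in tool",T.T@(w["position"]-s["ee_pos"]), (T.T@R.from_rotvec(w["rotation"]).as_matrix()).round(3))
im=cv2.imread("pics/top0.png"); cv2.imwrite("pics/topc.png",cv2.resize(im[150:280,260:430],None,fx=4.6,fy=4.6,interpolation=cv2.INTER_CUBIC))
E
```

```text
hub [ 0.595 -0.304  0.09 ]
mat c [ 0.405 -0.329  0.003]
wedge [ 0.408 -0.352  0.02 ]
m1 [ 0.47  -0.187  0.003]
m2 [ 0.479 -0.471  0.003]
m3 [ 0.34  -0.469  0.003]
m4 [ 0.332 -0.19   0.003]
tape [ 0.526 -0.556  0.02 ]
petri [ 0.646 -0.476  0.014]
stop [ 0.527 -0.151  0.02 ]
forc [ 0.402 -0.56   0.   ]
{'fx': 315.07279671754645, 'fy': 315.07279671754645, 'cx': 320.453233232468, 'cy': 203.45748018891555, 'position': array([ 0.28604766, -0.55998764,  0.38497186]), 'rotation': array([ 2.37949009, -1.66758744, -0.23504879])}
[[ 0.94   0.342 -0.   ]
 [ 0.342 -0.94   0.001]
 [ 0.    -0.001 -1.   ]]
cam in tool [ 0.07744519 -0.00082554 -0.16354492] [[-0.001 -0.962 -0.274]
 [ 1.    -0.001 -0.001]
 [ 0.    -0.274  0.962]]
```

View pics/topc.png

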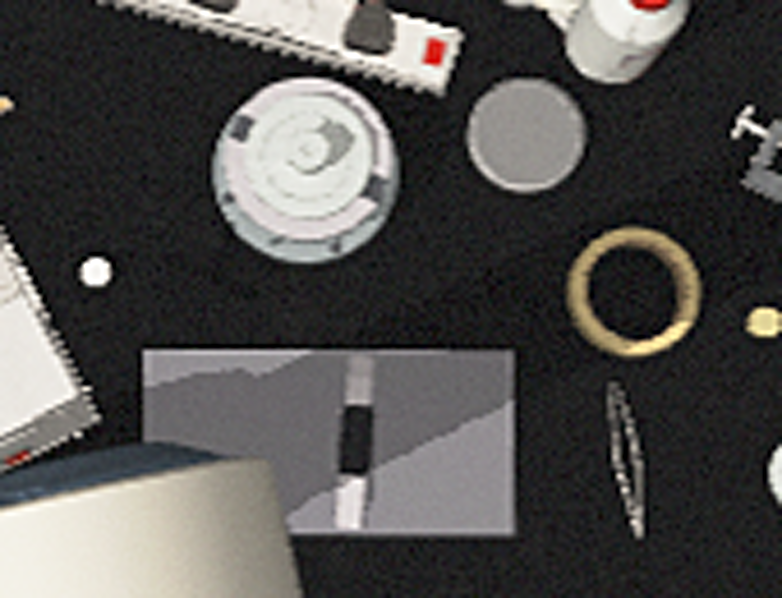

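The crop shows the housing and cover at about (306,165), with dark pry pockets at (241,127) and (376,188). The wedge lies on the mat with its grip block at (356,440). Next I'll move over for a wrist view.

Call:
send_rows(
  moves=[
    {"claw": 1,"slide": [0.8,-0.45,-0.2],"angular": [0,0,0]},
    {"claw": 1,"slide": [0.8,-0.45,-0.2],"angular": [0,0,0]},
    {"claw": 1,"slide": [0.8,-0.45,-0.2],"angular": [0,0,0]},
    {"claw": 1,"slide": [0.8,-0.45,-0.2],"angular": [0,0,0]},
    {"claw": 1,"slide": [0.8,-0.45,-0.2],"angular": [0,0,0]},
  ],
  newtons=30,
)

```text
clock: 0.52
ee_pos: [0.2888, -0.4993, 0.2468]
tool_rot: [-3.093, -0.545, 0.0]
wrist_force: [-0.1, 0.0, -0.1]
grip_width: 0.0914
finger_force: 0.0
```

Call:
send_rows(
  moves=[
    {"claw": 1,"slide": [0.8,-0.45,-0.2],"angular": [0,0,0]},
    {"claw": 1,"slide": [0.8,-0.45,-0.2],"angular": [0,0,0]},
    {"claw": 1,"slide": [0.8,-0.45,-0.2],"angular": [0,0,0]},
    {"claw": 1,"slide": [0.8,-0.45,-0.2],"angular": [0,0,0]},
    {"claw": 1,"slide": [0.8,-0.45,-0.2],"angular": [0,0,0]},
  ],
)

```text
clock: 0.93
ee_pos: [0.3636, -0.4122, 0.2719]
tool_rot: [-3.093, -0.545, 0.0]
wrist_force: [0.4, -0.2, 0.3]
grip_width: 0.0912
finger_force: 0.0
```

Call:
send_rows(
  moves=[
    {"claw": 1,"slide": [0.8,-0.45,-0.2],"angular": [0,0,0]},
    {"claw": 1,"slide": [0.6,-0.4,-0.2],"angular": [0,0,0]},
    {"claw": 1,"slide": [0.3,-0.2,0],"angular": [0,0,0]},
    {"claw": 1,"slide": [0,0,0],"angular": [0,0,0]},
    {"claw": 1,"slide": [0,0,0],"angular": [0,0,0]},
  ],
)

```text
clock: 1.35
ee_pos: [0.3938, -0.3742, 0.2815]
tool_rot: [-3.094, -0.546, 0.001]
wrist_force: [0.3, -0.1, 0.4]
grip_width: 0.0916
finger_force: 0.0
```

Run:
```python
from h import *
s=telemetry.state(); print(s["clock"],s["ee_pos"],s["tool_rot"],s["wrist_force"])
c=vision.calibration("wrist"); im=vision.camera("wrist"); cv2.imwrite("pics/w1.png",im); np.savez("w1.npz",**c); print(c)
t=vision.camera("top"); cv2.imwrite("pics/top1.png",t)
```

```text
1.35 [ 0.39384432 -0.37420674  0.28154781] [-3.09353079e+00 -5.46264312e-01  7.41471243e-04] [ 0.32794171 -0.05737417  0.43072598]
{'fx': 315.07279671754645, 'fy': 315.07279671754645, 'cx': 320.453233232468, 'cy': 203.45748018891555, 'position': array([ 0.46637973, -0.34693937,  0.44506088]), 'rotation': array([ 2.37928136, -1.66632324, -0.23441911])}
```

View pics/w1.png

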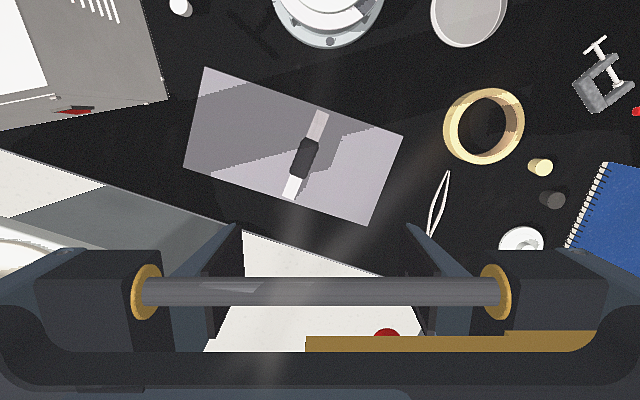

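The wrist view shows the wedge tips near (322,110) and (291,198), its block near (304,158), and mat corners at (204,67), (403,136), (368,227) and (183,168).

Run:
```python
from h import *
c=dict(np.load("w1.npz")); im=cv2.imread("pics/w1.png")
for p in [(204,67),(403,136),(368,227),(183,168)]: print("mat",ray(c,*p,.003).round(4))
a=ray(c,322,110,.004);b=ray(c,291,198,.004);print("tips",a,b,"mid",(a+b)/2,np.linalg.norm(a-b),"yaw",np.degrees(np.arctan2(*(a-b)[1::-1])))
# black block
g=im[90:215,260:350].max(axis=2); m=((g<75)).astype(np.uint8)
n,l,st,ce=cv2.connectedComponentsWithStats(m)
for i in range(1,n):
    if st[i,4]>60:
        u,v=ce[i]+[260,90]; ys,xs=np.where(l==i); r=cv2.minAreaRect(np.c_[xs+260,ys+90].astype(np.float32)); print(st[i],(u,v),r,ray(c,u,v,.02))
# bright tip parts
for d,(u0,u1,v0,v1) in {"up":(300,335,105,145),"dn":(280,312,170,205)}.items():
    pass
cv2.imwrite("pics/w1c.png",cv2.resize(im[95:210,255:355],None,fx=5,fy=5,interpolation=cv2.INTER_CUBIC))
```

```text
mat [ 0.469  -0.1847  0.003 ]
mat [ 0.477  -0.4635  0.003 ]
mat [ 0.3374 -0.4689  0.003 ]
mat [ 0.33   -0.1893  0.003 ]
tips [ 0.47108185 -0.34708391  0.004     ] [ 0.34090561 -0.34680385  0.004     ] mid [ 0.40599373 -0.34694388  0.004     ] 0.13017654676621604 yaw -0.1232630791658802
[  15    0   75   27 1041] (np.float64(323.8780019212296), np.float64(98.53218059558117)) ((312.0, 103.0), (26.0, 74.0), 90.0) [ 0.48496506 -0.34450809  0.02      ]
[ 30  47  29  42 429] (np.float64(303.7878787878788), np.float64(155.39627039627038)) ((303.8793029785156, 157.5517120361328), (18.755229949951172, 39.367408752441406), 21.801410675048828) [ 0.40757283 -0.34413908  0.02      ]
[  0 103  69  22 711] (np.float64(281.1195499296765), np.float64(206.53164556962025)) ((294.0, 203.5), (68.0, 21.0), 0.0) [ 0.32891662 -0.33768832  0.02      ]
```

View pics/w1c.png

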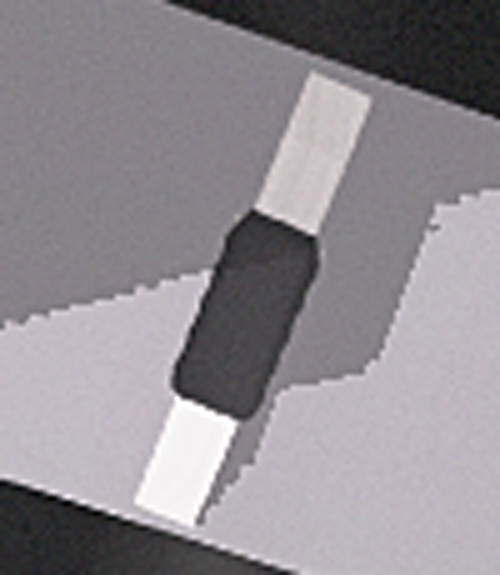

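```bash
cat >> h.py <<'E'
def yaw():
    T=R.from_rotvec(telemetry.state()["tool_rot"]).as_matrix(); return np.degrees(np.arctan2(T[1,0],T[0,0]))
def plan(p,yw):
    """units: slide AFTER turning to yaw yw; turn units about tool z"""
    s=telemetry.state(); y0=yaw(); d=np.asarray(p)-s["ee_pos"]; a=np.radians(yw)
    print("turn z units",round(-(yw-y0)/5,2),"slide(after turn)",(np.array([d[0]*np.cos(a)+d[1]*np.sin(a),d[0]*np.sin(a)-d[1]*np.cos(a),-d[2]])/.025).round(3))
E
python3 - <<'E'
from h import *
c=dict(np.load("w1.npz"))
a=ray(c,323.4,112,.0048);b=ray(c,288,198,.0048);y=np.degrees(np.arctan2(*(a-b)[1::-1]));m=(a+b)/2
print(a,b,m,np.linalg.norm(a-b),y)
e=[ray(c,255+u/5,95+v/5,.0048)[:2] for u,v in[(312,70),(372,100),(195,525),(135,505)]]
print("left edge yaw",np.degrees(np.arctan2(*(e[0]-e[3])[::-1])),"right",np.degrees(np.arctan2(*(e[1]-e[2])[::-1])))
plan([m[0],m[1],.08],y); plan([m[0],m[1],.012],y)
E
```

```text
[ 0.46929826 -0.34973189  0.0048    ] [ 0.3396495  -0.34272653  0.0048    ] [ 0.40447388 -0.34622921  0.0048    ] 0.12983788181236283 -3.092874335523164
left edge yaw -3.159746871829859 right -3.030346545787372
turn z units 4.61 slide(after turn) [ 0.38  -1.164  8.059]
turn z units 4.61 slide(after turn) [ 0.38  -1.164 10.779]
```

Call:
send_rows(
  moves=[
    {"claw": 1,"slide": [0,0,0.8],"angular": [0,0,0.92]},
    {"claw": 1,"slide": [0,0,0.8],"angular": [0,0,0.92]},
    {"claw": 1,"slide": [0,0,0.8],"angular": [0,0,0.92]},
    {"claw": 1,"slide": [0,0,0.8],"angular": [0,0,0.92]},
    {"claw": 1,"slide": [0,0,0.8],"angular": [0,0,0.92]},
  ],
)

```text
clock: 1.87
ee_pos: [0.3933, -0.3749, 0.1807]
tool_rot: [-3.14, 0.091, 0.0]
wrist_force: [0.4, -0.7, 0.7]
grip_width: 0.0915
finger_force: 0.0
```

Call:
send_rows(
  moves=[
    {"claw": 1,"slide": [0.08,-0.23,0.8],"angular": [0,0,0]},
    {"claw": 1,"slide": [0.08,-0.23,0.8],"angular": [0,0,0]},
    {"claw": 1,"slide": [0.08,-0.23,0.8],"angular": [0,0,0]},
    {"claw": 1,"slide": [0.08,-0.23,0.6],"angular": [0,0,0]},
    {"claw": 1,"slide": [0.06,-0.24,0.5],"angular": [0,0,0]},
  ],
)

```text
clock: 2.28
ee_pos: [0.4042, -0.3459, 0.0928]
tool_rot: [-3.14, 0.085, 0.002]
wrist_force: [0.9, -0.5, -0.2]
grip_width: 0.0911
finger_force: 0.0
```

Run:
```python
from h import *
print(telemetry.state()["ee_pos"],yaw()); plan([.4045,-.3462,.014],-3.1)
```

```text
[ 0.40422225 -0.34594772  0.0928323 ] -3.0871344981237514
turn z units 0.0 slide(after turn) [0.012 0.009 3.153]
```

Call:
send_rows(
  moves=[
    {"claw": 1,"slide": [0,0,0.9],"angular": [0,0,0]},
    {"claw": 1,"slide": [0,0,0.9],"angular": [0,0,0]},
    {"claw": 1,"slide": [0,0,0.8],"angular": [0,0,0]},
    {"claw": 1,"slide": [0,0,0.4],"angular": [0,0,0]},
    {"claw": 1,"slide": [0,0,0.15],"angular": [0,0,0]},
  ],
)

```text
clock: 2.7
ee_pos: [0.404, -0.3457, 0.014]
tool_rot: [-3.139, 0.084, 0.003]
wrist_force: [0.6, -0.5, 0.3]
grip_width: 0.0915
finger_force: 0.0
```

Call:
send_rows(
  moves=[
    {"claw": 0,"slide": [0,0,0],"angular": [0,0,0]},
    {"claw": 0,"slide": [0,0,0],"angular": [0,0,0]},
    {"claw": 0,"slide": [0,0,0],"angular": [0,0,0]},
    {"claw": 0,"slide": [0,0,0],"angular": [0,0,0]},
    {"claw": 0,"slide": [0,0,0],"angular": [0,0,0]},
  ],
  newtons=45,
)

```text
clock: 3.12
ee_pos: [0.4054, -0.3459, 0.0164]
tool_rot: [3.14, -0.083, 0.001]
wrist_force: [-0.0, 0.2, 0.7]
grip_width: 0.0607
finger_force: 0.0
```

Call:
send_rows(
  moves=[
    {"claw": 0,"slide": [0,0,0],"angular": [0,0,0]},
    {"claw": 0,"slide": [0,0,0],"angular": [0,0,0]},
    {"claw": 0,"slide": [0,0,0],"angular": [0,0,0]},
    {"claw": 0,"slide": [0,0,0],"angular": [0,0,0]},
    {"claw": 0,"slide": [0,0,0],"angular": [0,0,0]},
  ],
)

```text
clock: 3.53
ee_pos: [0.4051, -0.3456, 0.0157]
tool_rot: [-3.141, 0.083, -0.0]
wrist_force: [-0.1, -0.3, -0.2]
grip_width: 0.0273
finger_force: 0.0
```

Call:
send_rows(
  moves=[
    {"claw": 0,"slide": [0,0,0],"angular": [0,0,0]},
    {"claw": 0,"slide": [0,0,0],"angular": [0,0,0]},
    {"claw": 0,"slide": [0,0,0],"angular": [0,0,0]},
    {"claw": 0,"slide": [0,0,-0.2],"angular": [0,0,0]},
    {"claw": 0,"slide": [0,0,-0.6],"angular": [0,0,0]},
  ],
)

```text
clock: 3.95
ee_pos: [0.4043, -0.3448, 0.0347]
tool_rot: [-3.138, 0.083, 0.003]
wrist_force: [-0.8, 0.8, -2.4]
grip_width: 0.0235
finger_force: 45.0
```

Call:
send_rows(
  moves=[
    {"claw": 0,"slide": [0,0,-0.6],"angular": [0,0,-0.95]},
    {"claw": 0,"slide": [0,0,-0.6],"angular": [0,0,-0.95]},
    {"claw": 0,"slide": [0,0,-0.6],"angular": [0,0,-0.95]},
    {"claw": 0,"slide": [0,0,-0.6],"angular": [0,0,-0.95]},
    {"claw": 0,"slide": [0,0,-0.6],"angular": [0,0,-0.95]},
  ],
)

```text
clock: 4.37
ee_pos: [0.4049, -0.3455, 0.1117]
tool_rot: [-3.089, -0.572, 0.0]
wrist_force: [0.2, -0.6, -1.9]
grip_width: 0.0237
finger_force: 45.0
```

Call:
send_rows(
  moves=[
    {"claw": 0,"slide": [0,0,-0.6],"angular": [0,0,-0.95]},
    {"claw": 0,"slide": [0,0,-0.6],"angular": [0,0,-0.95]},
    {"claw": 0,"slide": [0,0,-0.6],"angular": [0,0,-0.95]},
    {"claw": 0,"slide": [0,0,-0.6],"angular": [0,0,-0.95]},
    {"claw": 0,"slide": [0,0,-0.6],"angular": [0,0,-0.95]},
  ],
)

```text
clock: 4.78
ee_pos: [0.4049, -0.3454, 0.1867]
tool_rot: [-2.905, -1.195, 0.0]
wrist_force: [-0.6, -0.2, -0.7]
grip_width: 0.024
finger_force: 45.0
```

Call:
send_rows(
  moves=[
    {"claw": 0,"slide": [0,0,-0.5],"angular": [0,0,-0.9]},
    {"claw": 0,"slide": [0,0,-0.5],"angular": [0,0,-0.9]},
    {"claw": 0,"slide": [0,0,-0.5],"angular": [0,0,-0.9]},
    {"claw": 0,"slide": [0,0,-0.5],"angular": [0,0,-0.9]},
    {"claw": 0,"slide": [0,0,-0.5],"angular": [0,0,-0.8]},
  ],
)

```text
clock: 5.2
ee_pos: [0.4048, -0.3453, 0.249]
tool_rot: [-2.624, -1.727, 0.0]
wrist_force: [0.0, -0.2, -2.8]
grip_width: 0.0235
finger_force: 45.0
```

Run:
```python
from h import *
s=telemetry.state();print(s["ee_pos"],yaw(),s["grip_width"],s["finger_force"]); plan([.546,-.414,.25],66)
```

```text
[ 0.40479291 -0.34532302  0.24901585] 66.71772803938003 0.02348890096106258 44.99957799911499
turn z units 0.14 slide(after turn) [-0.212  6.277 -0.039]
```

Call:
send_rows(
  moves=[
    {"claw": 0,"slide": [-0.04,0.9,0],"angular": [0,0,0.14]},
    {"claw": 0,"slide": [-0.04,0.9,0],"angular": [0,0,0]},
    {"claw": 0,"slide": [-0.04,0.9,0],"angular": [0,0,0]},
    {"claw": 0,"slide": [-0.04,0.9,0],"angular": [0,0,0]},
    {"claw": 0,"slide": [-0.04,0.9,0],"angular": [0,0,0]},
  ],
)

```text
clock: 5.62
ee_pos: [0.5064, -0.3962, 0.2484]
tool_rot: [-2.638, -1.706, 0.0]
wrist_force: [-0.1, -0.2, -1.8]
grip_width: 0.0236
finger_force: 45.0
```

Call:
send_rows(
  moves=[
    {"claw": 0,"slide": [0,0.9,0],"angular": [0,0,0]},
    {"claw": 0,"slide": [0,0.6,0],"angular": [0,0,0]},
    {"claw": 0,"slide": [0,0.3,0],"angular": [0,0,0]},
    {"claw": 0,"slide": [0,0,0],"angular": [0,0,0]},
    {"claw": 0,"slide": [0,0,0],"angular": [0,0,0]},
  ],
)

```text
clock: 6.03
ee_pos: [0.5462, -0.4142, 0.248]
tool_rot: [-2.637, -1.706, 0.001]
wrist_force: [-0.6, -0.4, -0.7]
grip_width: 0.0238
finger_force: 45.0
```

Run:
```python
from h import *
s=telemetry.state(); print(s["clock"],s["ee_pos"],yaw(),s["wrist_force"])
c=vision.calibration("wrist"); im=vision.camera("wrist"); cv2.imwrite("pics/w2.png",im); np.savez("w2.npz",ee=s["ee_pos"],**c)
```

```text
6.0333 [ 0.54622919 -0.41416029  0.2479519 ] 65.79429021013905 [-0.64043707 -0.43034106 -0.71159027]
```

View pics/w2.png

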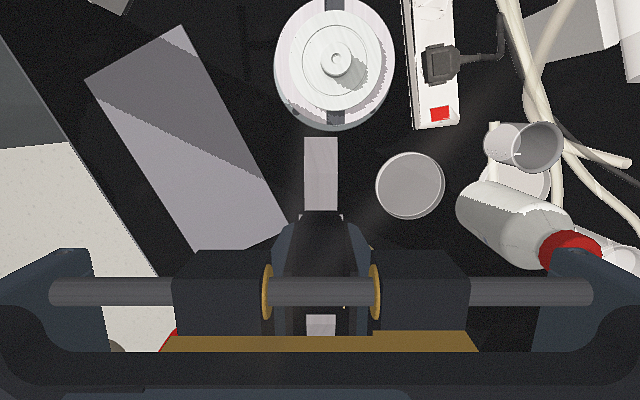

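Run:
```python
import cv2
im=cv2.imread("pics/w2.png"); cv2.imwrite("pics/w2c.png",cv2.resize(im[0:150,260:410],None,fx=4,fy=4,interpolation=cv2.INTER_CUBIC))
```

```text
(no output)
```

View pics/w2c.png

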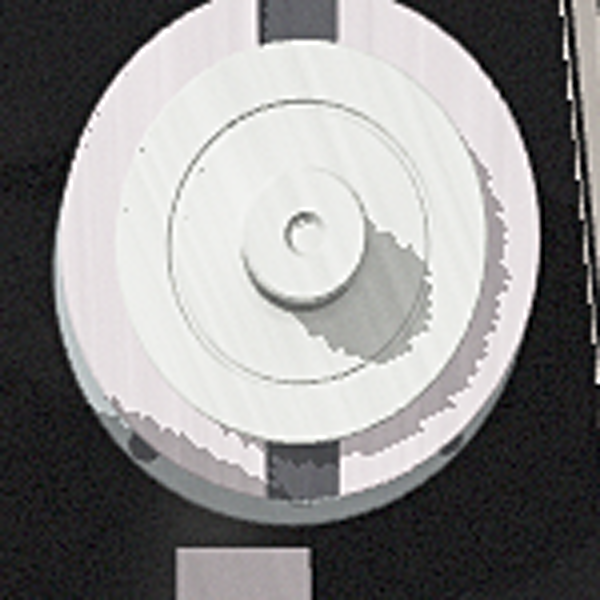

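Crop: flange edge runs columns 117–487 and rows 40–442. The near pocket spans columns 268–340 (rows 442–498), the far pocket 258–338 (rows 0–42), and the wedge tip edge 176–311 at row 548.

Run:
```python
from h import *
d=dict(np.load("w2.npz")); ee=d.pop("ee"); c=d
px=lambda u,v:(260+u/4-.375,v/4-.375)
tz=ee[2]-.0109
tl=ray(c,*px(176,548),tz);tr=ray(c,*px(311,548),tz);tip=(tl+tr)/2
a=np.radians(65.79);X=np.array([np.cos(a),np.sin(a),0]);Y=np.array([np.sin(a),-np.cos(a),0])
print("tip tool x,y",(tip-ee)@X,(tip-ee)@Y,"w",np.linalg.norm(tl-tr))
for s in(-.004,0,.004):
    n=[ray(c,*px(u,v),.062+s) for u,v in[(269,470),(340,470)]];f=[ray(c,*px(u,v),.062+s) for u,v in[(259,20),(338,20)]]
    N=(n[0]+n[1])/2;F=(f[0]+f[1])/2;dd=F-N
    fl=[ray(c,*px(u,v),.070+s) for u,v in[(117,240),(487,240),(302,40),(302,442)]]
    C=(fl[0]+fl[1])/2; C2=(fl[2]+fl[3])/2
    hub=ray(c,*px(304,232),.092+s)
    rim=ray(c,*px(303,498),.0595+s); edge=ray(c,*px(303,442),.066+s)
    print(s,"w",np.linalg.norm(n[0]-n[1]),np.linalg.norm(f[0]-f[1]),"yaw",np.degrees(np.arctan2(dd[1],dd[0])),"flange",np.linalg.norm(fl[0]-fl[1]),np.linalg.norm(fl[2]-fl[3]),"C",C[:2],C2[:2],"hub",hub[:2],"rel tool:",[((P-ee)@X*1e3).round(1) for P in(C2,rim,edge)],"lat",[((P-ee)@Y*1e3).round(1) for P in(N,F,C)])
```

```text
tip tool x,y 0.06604097832050791 -0.0006932365723179568 w 0.018326194233980058
-0.004 w 0.019206522019970383 0.0195303021987305 yaw 67.3022564716822 flange 0.09333031781949348 0.09350971685411205 C [ 0.61235523 -0.300779  ] [ 0.61152329 -0.3027188 ] hub [ 0.61129009 -0.3020665 ] rel tool: [np.float64(128.4), np.float64(67.1), np.float64(81.7)] lat [np.float64(15.5), np.float64(12.7), np.float64(13.8)]
0 w 0.018989213727492626 0.019309330561180928 yaw 67.30225647168221 flange 0.09224990261753188 0.09242722488386397 C [ 0.61195567 -0.30126649] [ 0.61113336 -0.30318383] hub [ 0.61087652 -0.30257122] rel tool: [np.float64(127.8), np.float64(67.2), np.float64(81.7)] lat [np.float64(15.3), np.float64(12.5), np.float64(13.7)]
0.004 w 0.018771905435014623 0.01908835892363142 yaw 67.30225647168216 flange 0.09116948741557038 0.09134473291361589 C [ 0.61155611 -0.30175398] [ 0.61074343 -0.30364887] hub [ 0.61046296 -0.30307594] rel tool: [np.float64(127.2), np.float64(67.3), np.float64(81.6)] lat [np.float64(15.2), np.float64(12.4), np.float64(13.5)]
```

Run:
```python
from h import *
plan([.5656,-.4118,.0815],67.3)
```

```text
turn z units -0.3 slide(after turn) [0.387 0.689 6.666]
```

Call:
send_rows(
  moves=[
    {"claw": 0,"slide": [0.0,0.0,0.8],"angular": [0,0,-0.3]},
    {"claw": 0,"slide": [0,0.17,0.9],"angular": [0,0,0]},
    {"claw": 0,"slide": [0.1,0.17,0.9],"angular": [0,0,0]},
    {"claw": 0,"slide": [0.1,0.17,0.9],"angular": [0,0,0]},
    {"claw": 0,"slide": [0.1,0.17,0.9],"angular": [0,0,0]},
  ],
)

```text
clock: 6.5
ee_pos: [0.5646, -0.4139, 0.1378]
tool_rot: [2.616, 1.74, -0.0]
wrist_force: [-0.2, 0.8, -1.8]
grip_width: 0.0238
finger_force: 45.0
```

Call:
send_rows(
  moves=[
    {"claw": 0,"slide": [0.1,0,0.9],"angular": [0,0,0]},
    {"claw": 0,"slide": [0,0,0.8],"angular": [0,0,0]},
    {"claw": 0,"slide": [0,0,0.4],"angular": [0,0,0]},
    {"claw": 0,"slide": [0,0,0.15],"angular": [0,0,0]},
    {"claw": 0,"slide": [0,0,0],"angular": [0,0,0]},
  ],
)

```text
clock: 6.92
ee_pos: [0.5658, -0.4118, 0.0819]
tool_rot: [-2.615, -1.74, 0.0]
wrist_force: [0.1, 0.4, -1.6]
grip_width: 0.0237
finger_force: 45.0
```

Run:
```python
from h import *
s=telemetry.state(); print(s["clock"],s["ee_pos"],yaw(),s["wrist_force"])
c=vision.calibration("wrist"); im=vision.camera("wrist"); np.savez("w3.npz",ee=s["ee_pos"],**c); cv2.imwrite("pics/w3.png",im)
cv2.imwrite("pics/w3c.png",cv2.resize(im[60:210,220:420],None,fx=4,fy=4,interpolation=cv2.INTER_CUBIC))
```

```text
6.9167 [ 0.56577093 -0.41176297  0.08188443] 67.2659788641836 [ 0.14126691  0.36198677 -1.6310885 ]
```

View pics/w3c.png

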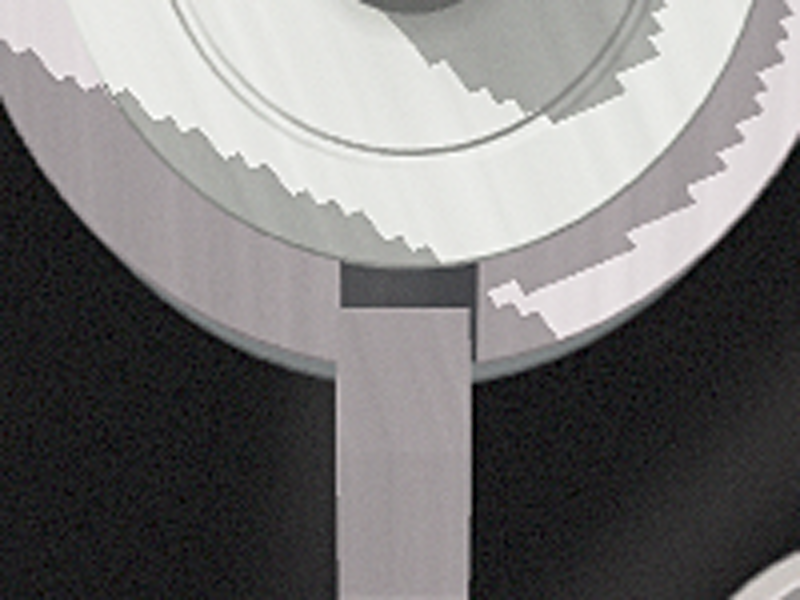

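Tip at columns 341–471, slot at 341–477: aligned in yaw, and it needs about 0.5 mm to the right. Lowering gently.

Call:
send_rows(
  moves=[
    {"claw": 0,"slide": [0,0.02,0.1],"angular": [0,0,0]},
    {"claw": 0,"slide": [0,0,0.1],"angular": [0,0,0]},
    {"claw": 0,"slide": [0,0,0.06],"angular": [0,0,0]},
    {"claw": 0,"slide": [0,0,0.02],"angular": [0,0,0]},
    {"claw": 0,"slide": [0,0,0],"angular": [0,0,0]},
  ],
)

```text
clock: 7.38
ee_pos: [0.5668, -0.4121, 0.075]
tool_rot: [2.615, 1.74, 0.0]
wrist_force: [-0.2, 0.1, -1.3]
grip_width: 0.0235
finger_force: 45.0
```

Call:
send_rows(
  moves=[
    {"claw": 0,"slide": [0,0,0.01],"angular": [0,0,0]},
    {"claw": 0,"slide": [0,0,0.02],"angular": [0,0,0]},
    {"claw": 0,"slide": [0,0,0.02],"angular": [0,0,0]},
    {"claw": 0,"slide": [0,0,0.01],"angular": [0,0,0]},
    {"claw": 0,"slide": [0,0,0],"angular": [0,0,0]},
  ],
)

```text
clock: 7.8
ee_pos: [0.5668, -0.4121, 0.0733]
tool_rot: [-2.615, -1.74, 0.0]
wrist_force: [-0.9, -0.1, -2.4]
grip_width: 0.0238
finger_force: 45.0
```

Call:
send_rows(
  moves=[
    {"claw": 0,"slide": [0,0,0.02],"angular": [0,0,0]},
    {"claw": 0,"slide": [0,0,0.02],"angular": [0,0,0]},
    {"claw": 0,"slide": [0,0,0.02],"angular": [0,0,0]},
    {"claw": 0,"slide": [0,0,0],"angular": [0,0,0]},
    {"claw": 0,"slide": [0,0,0],"angular": [0,0,0]},
  ],
)

```text
clock: 8.22
ee_pos: [0.5668, -0.4121, 0.0719]
tool_rot: [-2.615, -1.74, 0.0]
wrist_force: [-0.1, 0.8, -0.8]
grip_width: 0.0234
finger_force: 45.0
```

Call:
send_rows(
  moves=[
    {"claw": 0,"slide": [0,0,0.02],"angular": [0,0,0]},
    {"claw": 0,"slide": [0,0,0.02],"angular": [0,0,0]},
    {"claw": 0,"slide": [0,0,0],"angular": [0,0,0]},
    {"claw": 0,"slide": [0,0,0],"angular": [0,0,0]},
    {"claw": 0,"slide": [0,0,0],"angular": [0,0,0]},
  ],
)

```text
clock: 8.63
ee_pos: [0.5668, -0.4121, 0.0709]
tool_rot: [2.615, 1.74, 0.0]
wrist_force: [0.1, -0.8, -2.2]
grip_width: 0.0237
finger_force: 45.0
```

Call:
send_rows(
  moves=[
    {"claw": 0,"slide": [0,0,0.02],"angular": [0,0,0]},
    {"claw": 0,"slide": [0,0,0.02],"angular": [0,0,0]},
    {"claw": 0,"slide": [0,0,0],"angular": [0,0,0]},
    {"claw": 0,"slide": [0,0,0],"angular": [0,0,0]},
    {"claw": 0,"slide": [0,0,0],"angular": [0,0,0]},
  ],
)

```text
clock: 9.05
ee_pos: [0.5668, -0.4121, 0.0699]
tool_rot: [-2.615, -1.74, -0.0]
wrist_force: [0.3, -0.6, -1.4]
grip_width: 0.0236
finger_force: 45.0
```

Call:
send_rows(
  moves=[
    {"claw": 0,"slide": [0,0,0.02],"angular": [0,0,0]},
    {"claw": 0,"slide": [0,0,0.02],"angular": [0,0,0]},
    {"claw": 0,"slide": [0,0,0],"angular": [0,0,0]},
    {"claw": 0,"slide": [0,0,0],"angular": [0,0,0]},
    {"claw": 0,"slide": [0,0,0],"angular": [0,0,0]},
  ],
)

```text
clock: 9.47
ee_pos: [0.5668, -0.4121, 0.0689]
tool_rot: [-2.615, -1.74, -0.0]
wrist_force: [-1.0, 0.0, -1.4]
grip_width: 0.0239
finger_force: 45.0
```

Call:
send_rows(
  moves=[
    {"claw": 0,"slide": [0,0,0.02],"angular": [0,0,0]},
    {"claw": 0,"slide": [0,0,0.02],"angular": [0,0,0]},
    {"claw": 0,"slide": [0,0,0],"angular": [0,0,0]},
    {"claw": 0,"slide": [0,0,0],"angular": [0,0,0]},
    {"claw": 0,"slide": [0,0,0],"angular": [0,0,0]},
  ],
)

```text
clock: 9.88
ee_pos: [0.5668, -0.4121, 0.0679]
tool_rot: [-2.615, -1.74, 0.0]
wrist_force: [0.1, 0.1, -1.2]
grip_width: 0.0236
finger_force: 45.0
```

Call:
send_rows(
  moves=[
    {"claw": 0,"slide": [0,0,0.02],"angular": [0,0,0]},
    {"claw": 0,"slide": [0,0,0.01],"angular": [0,0,0]},
    {"claw": 0,"slide": [0,0,0],"angular": [0,0,0]},
    {"claw": 0,"slide": [0,0,0],"angular": [0,0,0]},
    {"claw": 0,"slide": [0,0,0],"angular": [0,0,0]},
  ],
)

```text
clock: 10.3
ee_pos: [0.5669, -0.4122, 0.0677]
tool_rot: [2.615, 1.74, 0.0]
wrist_force: [-1.4, 0.8, 5.9]
grip_width: 0.0238
finger_force: 45.0
```

Call:
send_rows(
  moves=[
    {"claw": 0,"slide": [0.06,0,-0.01],"angular": [0,0,0]},
    {"claw": 0,"slide": [0.06,0,0],"angular": [0,0,0]},
    {"claw": 0,"slide": [0.06,0,0],"angular": [0,0,0]},
    {"claw": 0,"slide": [0.04,0,0],"angular": [0,0,0]},
    {"claw": 0,"slide": [0.02,0,0],"angular": [0,0,0]},
  ],
)

```text
clock: 10.72
ee_pos: [0.5694, -0.4066, 0.0677]
tool_rot: [2.615, 1.74, 0.0]
wrist_force: [-1.7, -1.8, 6.2]
grip_width: 0.0241
finger_force: 45.0
```

Call:
send_rows(
  moves=[
    {"claw": 0,"slide": [0.02,0,0],"angular": [0,0,0]},
    {"claw": 0,"slide": [0.02,0,0],"angular": [0,0,0]},
    {"claw": 0,"slide": [0.02,0,0],"angular": [0,0,0]},
    {"claw": 0,"slide": [0.02,0,0],"angular": [0,0,0]},
    {"claw": 0,"slide": [0,0,0],"angular": [0,0,0]},
  ],
)

```text
clock: 11.13
ee_pos: [0.5702, -0.4048, 0.0677]
tool_rot: [2.615, 1.74, 0.0]
wrist_force: [-0.3, -1.5, 5.3]
grip_width: 0.0238
finger_force: 45.0
```

Call:
send_rows(
  moves=[
    {"claw": 0,"slide": [0.02,0,0],"angular": [0,0,0]},
    {"claw": 0,"slide": [0.02,0,0],"angular": [0,0,0]},
    {"claw": 0,"slide": [0.01,0,0],"angular": [0,0,0]},
    {"claw": 0,"slide": [0,0,0],"angular": [0,0,0]},
    {"claw": 0,"slide": [0,0,0],"angular": [0,0,0]},
  ],
)

```text
clock: 11.55
ee_pos: [0.5705, -0.404, 0.0677]
tool_rot: [2.615, 1.74, -0.0]
wrist_force: [-1.7, -3.1, 5.7]
grip_width: 0.024
finger_force: 45.0
```

Call:
send_rows(
  moves=[
    {"claw": 0,"slide": [0.02,0,0],"angular": [0,0,0]},
    {"claw": 0,"slide": [0.02,0,0],"angular": [0,0,0]},
    {"claw": 0,"slide": [0,0,0],"angular": [0,0,0]},
    {"claw": 0,"slide": [0,0,0],"angular": [0,0,0]},
    {"claw": 0,"slide": [0,0,0],"angular": [0,0,0]},
  ],
)

```text
clock: 11.97
ee_pos: [0.5709, -0.4035, 0.0678]
tool_rot: [2.614, 1.74, -0.001]
wrist_force: [-1.5, -5.2, 5.6]
grip_width: 0.0238
finger_force: 45.0
```

Call:
send_rows(
  moves=[
    {"claw": 0,"slide": [0.02,0,0],"angular": [0,0,0]},
    {"claw": 0,"slide": [0.02,0,0],"angular": [0,0,0]},
    {"claw": 0,"slide": [0,0,0],"angular": [0,0,0]},
    {"claw": 0,"slide": [0,0,0],"angular": [0,0,0]},
    {"claw": 0,"slide": [0,0,0],"angular": [0,0,0]},
  ],
)

```text
clock: 12.38
ee_pos: [0.5713, -0.4024, 0.0678]
tool_rot: [2.614, 1.74, -0.0]
wrist_force: [-1.8, -5.5, 4.8]
grip_width: 0.0243
finger_force: 45.0
```

Call:
send_rows(
  moves=[
    {"claw": 0,"slide": [0.02,0,0],"angular": [0,0,0]},
    {"claw": 0,"slide": [0.02,0,0],"angular": [0,0,0]},
    {"claw": 0,"slide": [0,0,0],"angular": [0,0,0]},
    {"claw": 0,"slide": [0,0,0],"angular": [0,0,0]},
    {"claw": 0,"slide": [0,0,0],"angular": [0,0,0]},
  ],
)

```text
clock: 12.8
ee_pos: [0.5717, -0.4013, 0.0678]
tool_rot: [2.615, 1.74, -0.0]
wrist_force: [-1.6, -5.0, 5.7]
grip_width: 0.0237
finger_force: 45.0
```

Call:
send_rows(
  moves=[
    {"claw": 0,"slide": [-0.1,0,0],"angular": [0,0,0]},
    {"claw": 0,"slide": [-0.2,0,0],"angular": [0,0,0]},
    {"claw": 0,"slide": [-0.2,0,0],"angular": [0,0,0]},
    {"claw": 0,"slide": [-0.04,0,-0.4],"angular": [0,0,0]},
    {"claw": 0,"slide": [0,0,-0.9],"angular": [0,0,0]},
  ],
)

```text
clock: 13.22
ee_pos: [0.5647, -0.4121, 0.0976]
tool_rot: [-2.611, -1.737, 0.002]
wrist_force: [1.0, 0.6, -1.9]
grip_width: 0.0237
finger_force: 45.0
```

Run:
```python
from h import *
d=dict(np.load("w2.npz")); ee=d.pop("ee"); c=d
im=cv2.GaussianBlur(cv2.imread("pics/w2.png"),(3,3),0).astype(float).mean(axis=2)
a=np.radians(67.3);X=np.array([np.cos(a),np.sin(a),0]);Y=np.array([np.sin(a),-np.cos(a),0])
ax=np.array([.6127,-.3026,.058])
def sub(g,i):
    y0,y1,y2=g[i-1:i+2]; return i+.5*(y0-y2)/(y0-2*y1+y2)
out=[]
for rows,lr,rr in[(range(1,9),(320,330),(339,350)),(range(113,122),(322,332),(340,350))]:
    L=[];Rr=[]
    for r in rows:
        g=np.gradient(im[r])
        l=lr[0]+np.argmin(g[lr[0]:lr[1]]); q=rr[0]+np.argmax(g[rr[0]:rr[1]])
        L.append(ray(c,sub(g,l),r,.058)-ax);Rr.append(ray(c,sub(g,q),r,.058)-ax)
    L=np.array(L);Rr=np.array(Rr)
    print("r",(L@X).mean()*1e3,"L",(L@Y*1e3).round(2),"R",(Rr@Y*1e3).round(2), "c",(np.median(L@Y)+np.median(Rr@Y))*500)
s=telemetry.state();print(s["ee_pos"],(s["ee_pos"]-ax)@X,(s["ee_pos"]-ax)@Y,yaw())
plan([.57024+.2278*.386,-.4039+.2278*.922,.125],67.3)
```

```text
r 53.21402092572281 L [-10.95 -10.99 -10.99 -11.   -11.04 -11.04 -11.04 -11.05] R [8.83 8.82 8.81 8.82 8.82 8.81 8.82 8.82] c -1.100588976846612
r -54.10810142711528 L [-11.43 -11.43 -11.44 -11.41 -11.42 -11.36 -11.2  -11.16 -11.43] R [8.51 8.54 8.52 8.51 8.47 8.43 8.44 8.43 8.42] c -1.475698169627333
[ 0.56466866 -0.41211912  0.09759199] -0.11957114474820987 -0.002046654840111288 67.2673045443802
turn z units -0.01 slide(after turn) [ 9.497  0.081 -1.096]
```

Call:
send_rows(
  moves=[
    {"claw": 0,"slide": [0,0,-0.9],"angular": [0,0,0.04]},
    {"claw": 0,"slide": [0.5,0,-0.2],"angular": [0,0,0]},
    {"claw": 0,"slide": [0.9,0,0],"angular": [0,0,0]},
    {"claw": 0,"slide": [0.9,0,0],"angular": [0,0,0]},
    {"claw": 0,"slide": [0.9,0,0],"angular": [0,0,0]},
  ],
)

```text
clock: 13.63
ee_pos: [0.5976, -0.3379, 0.1273]
tool_rot: [-2.618, -1.735, 0.0]
wrist_force: [1.2, -0.3, -1.9]
grip_width: 0.024
finger_force: 45.0
```

Call:
send_rows(
  moves=[
    {"claw": 0,"slide": [0.9,0,0],"angular": [0,0,0]},
    {"claw": 0,"slide": [0.9,0,0],"angular": [0,0,0]},
    {"claw": 0,"slide": [0.9,0,0],"angular": [0,0,0]},
    {"claw": 0,"slide": [0.9,0,0],"angular": [0,0,0]},
    {"claw": 0,"slide": [0.9,0,0],"angular": [0,0,0]},
  ],
)

```text
clock: 14.05
ee_pos: [0.6413, -0.2339, 0.127]
tool_rot: [-2.617, -1.736, 0.001]
wrist_force: [0.2, 0.5, -1.2]
grip_width: 0.0235
finger_force: 45.0
```

Call:
send_rows(
  moves=[
    {"claw": 0,"slide": [0.9,0,0],"angular": [0,0,0]},
    {"claw": 0,"slide": [0.6,0,0],"angular": [0,0,0]},
    {"claw": 0,"slide": [0.2,0,0],"angular": [0,0,0]},
    {"claw": 0,"slide": [0,0,0],"angular": [0,0,0]},
    {"claw": 0,"slide": [0,0,0],"angular": [0,0,0]},
  ],
)

```text
clock: 14.47
ee_pos: [0.6576, -0.197, 0.1273]
tool_rot: [-2.618, -1.736, 0.001]
wrist_force: [-0.5, 0.1, -2.0]
grip_width: 0.0236
finger_force: 45.0
```

Run:
```python
from h import *
print(telemetry.state()["ee_pos"],yaw()); a=np.radians(67.1); d=np.array([np.cos(a),np.sin(a),0])
plan(np.array([.57024,-.4039,.078])+.2258*d,67.1)
im=vision.camera("top"); cv2.imwrite("pics/top2.png",im)
im=vision.camera("side"); cv2.imwrite("pics/side2.png",im)
```

```text
[ 0.65756504 -0.1970272   0.127253  ] 67.10305901427289
turn z units 0.0 slide(after turn) [0.05  0.002 1.97 ]
```

Call:
send_rows(
  moves=[
    {"claw": 0,"slide": [0.05,0,0.5],"angular": [0,0,0]},
    {"claw": 0,"slide": [0,0,0.8],"angular": [0,0,0]},
    {"claw": 0,"slide": [0,0,0.6],"angular": [0,0,0]},
    {"claw": 0,"slide": [0,0,0.2],"angular": [0,0,0]},
    {"claw": 0,"slide": [0,0,0],"angular": [0,0,0]},
  ],
)

```text
clock: 14.98
ee_pos: [0.6571, -0.1957, 0.0729]
tool_rot: [-2.617, -1.733, 0.003]
wrist_force: [-0.4, 0.3, -1.6]
grip_width: 0.024
finger_force: 45.0
```

Call:
send_rows(
  moves=[
    {"claw": 0,"slide": [0,0,0.04],"angular": [0,0,0]},
    {"claw": 0,"slide": [0,0,0.04],"angular": [0,0,0]},
    {"claw": 0,"slide": [0,0,0.03],"angular": [0,0,0]},
    {"claw": 0,"slide": [0,0,0.02],"angular": [0,0,0]},
    {"claw": 0,"slide": [0,0,0],"angular": [0,0,0]},
  ],
)

```text
clock: 15.4
ee_pos: [0.6585, -0.1957, 0.0721]
tool_rot: [2.618, 1.736, 0.001]
wrist_force: [0.0, -0.5, -1.1]
grip_width: 0.0235
finger_force: 45.0
```

Call:
send_rows(
  moves=[
    {"claw": 0,"slide": [0,0,0.02],"angular": [0,0,0]},
    {"claw": 0,"slide": [0,0,0.02],"angular": [0,0,0]},
    {"claw": 0,"slide": [0,0,0.02],"angular": [0,0,0]},
    {"claw": 0,"slide": [0,0,0],"angular": [0,0,0]},
    {"claw": 0,"slide": [0,0,0],"angular": [0,0,0]},
  ],
)

```text
clock: 15.82
ee_pos: [0.6583, -0.1956, 0.0701]
tool_rot: [-2.618, -1.736, 0.0]
wrist_force: [0.2, 0.4, -1.8]
grip_width: 0.024
finger_force: 45.0
```

Call:
send_rows(
  moves=[
    {"claw": 0,"slide": [0,0,0.03],"angular": [0,0,0]},
    {"claw": 0,"slide": [0,0,0.03],"angular": [0,0,0]},
    {"claw": 0,"slide": [0,0,0.02],"angular": [0,0,0]},
    {"claw": 0,"slide": [0,0,0.02],"angular": [0,0,0]},
    {"claw": 0,"slide": [0,0,0],"angular": [0,0,0]},
  ],
)

```text
clock: 16.23
ee_pos: [0.6583, -0.1956, 0.0678]
tool_rot: [2.618, 1.736, -0.0]
wrist_force: [-0.4, -0.4, -0.1]
grip_width: 0.0237
finger_force: 45.0
```

Call:
send_rows(
  moves=[
    {"claw": 0,"slide": [-0.06,0,0.01],"angular": [0,0,0]},
    {"claw": 0,"slide": [-0.08,0,0],"angular": [0,0,0]},
    {"claw": 0,"slide": [-0.06,0,0],"angular": [0,0,0]},
    {"claw": 0,"slide": [-0.04,0,0],"angular": [0,0,0]},
    {"claw": 0,"slide": [-0.02,0,0],"angular": [0,0,0]},
  ],
)

```text
clock: 16.65
ee_pos: [0.6559, -0.2019, 0.0677]
tool_rot: [2.618, 1.735, 0.001]
wrist_force: [1.1, 2.6, 6.2]
grip_width: 0.0238
finger_force: 45.0
```

Call:
send_rows(
  moves=[
    {"claw": 0,"slide": [-0.03,0,0],"angular": [0,0,0]},
    {"claw": 0,"slide": [-0.03,0,0],"angular": [0,0,0]},
    {"claw": 0,"slide": [-0.02,0,0],"angular": [0,0,0]},
    {"claw": 0,"slide": [-0.02,0,0],"angular": [0,0,0]},
    {"claw": 0,"slide": [0,0,0],"angular": [0,0,0]},
  ],
)

```text
clock: 17.07
ee_pos: [0.655, -0.2042, 0.0677]
tool_rot: [2.618, 1.735, 0.001]
wrist_force: [0.4, 1.8, 5.1]
grip_width: 0.0239
finger_force: 45.0
```

Call:
send_rows(
  moves=[
    {"claw": 0,"slide": [-0.02,0,0],"angular": [0,0,0]},
    {"claw": 0,"slide": [-0.02,0,0],"angular": [0,0,0]},
    {"claw": 0,"slide": [-0.02,0,0],"angular": [0,0,0]},
    {"claw": 0,"slide": [0,0,0],"angular": [0,0,0]},
    {"claw": 0,"slide": [0,0,0],"angular": [0,0,0]},
  ],
)

```text
clock: 17.48
ee_pos: [0.6545, -0.2054, 0.0677]
tool_rot: [2.618, 1.736, 0.001]
wrist_force: [1.1, 2.7, 5.3]
grip_width: 0.0238
finger_force: 45.0
```

Call:
send_rows(
  moves=[
    {"claw": 0,"slide": [-0.02,0,0],"angular": [0,0,0]},
    {"claw": 0,"slide": [-0.02,0,0],"angular": [0,0,0]},
    {"claw": 0,"slide": [0,0,0],"angular": [0,0,0]},
    {"claw": 0,"slide": [0,0,0],"angular": [0,0,0]},
    {"claw": 0,"slide": [0,0,0],"angular": [0,0,0]},
  ],
)

```text
clock: 17.9
ee_pos: [0.6542, -0.2061, 0.0677]
tool_rot: [2.618, 1.736, 0.001]
wrist_force: [1.1, 4.5, 6.6]
grip_width: 0.0235
finger_force: 45.0
```

Call:
send_rows(
  moves=[
    {"claw": 0,"slide": [-0.02,0,0],"angular": [0,0,0]},
    {"claw": 0,"slide": [-0.02,0,0],"angular": [0,0,0]},
    {"claw": 0,"slide": [0,0,0],"angular": [0,0,0]},
    {"claw": 0,"slide": [0,0,0],"angular": [0,0,0]},
    {"claw": 0,"slide": [0,0,0],"angular": [0,0,0]},
  ],
)

```text
clock: 18.32
ee_pos: [0.6538, -0.2071, 0.0677]
tool_rot: [2.618, 1.736, 0.001]
wrist_force: [1.4, 2.7, 6.0]
grip_width: 0.024
finger_force: 45.0
```

Run:
```python
from h import *
for n in("top","side","wrist"):
    im=vision.camera(n); cv2.imwrite(f"pics/{n}3.png",im)
c=vision.calibration("side");print(proj(c,[.6127,-.3026,.066]))
im=cv2.imread("pics/side3.png");u,v=proj(c,[.6127,-.3026,.066]).astype(int);u=max(u,60)
a=im[v-35:v+35,u-50:u+50]; b=cv2.imread("pics/side0.png")[v-35:v+35,u-50:u+50]
cv2.imwrite("pics/side3c.png",cv2.resize(np.vstack([b,a]),None,fx=4.2,fy=4.2,interpolation=cv2.INTER_CUBIC))
print(telemetry.state()["wrist_force"])
```

```text
[294.83879579 194.50151132]
[1.34290278 3.56290724 6.12813376]
```

View pics/side3c.png

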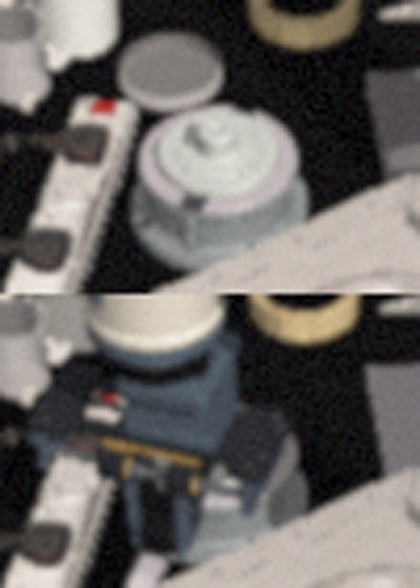

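Call:
send_rows(
  moves=[
    {"claw": 0,"slide": [0.2,0,0],"angular": [0,0,0]},
    {"claw": 0,"slide": [0.25,0,0],"angular": [0,0,0]},
    {"claw": 0,"slide": [0.1,0,-0.3],"angular": [0,0,0]},
    {"claw": 0,"slide": [0,0,-0.8],"angular": [0,0,0]},
    {"claw": 0,"slide": [-0.3,0,-0.8],"angular": [0,0,0]},
  ],
)

```text
clock: 18.88
ee_pos: [0.6555, -0.1997, 0.1147]
tool_rot: [-2.615, -1.736, 0.002]
wrist_force: [-0.4, -0.3, -1.3]
grip_width: 0.0236
finger_force: 45.0
```

Call:
send_rows(
  moves=[
    {"claw": 0,"slide": [-0.9,0,0],"angular": [0,0,0]},
    {"claw": 0,"slide": [-1,0,0],"angular": [0,0,0]},
    {"claw": 0,"slide": [-1,0,0],"angular": [0,0,0]},
    {"claw": 0,"slide": [-1,0,0],"angular": [0,0,0]},
    {"claw": 0,"slide": [-1,0,0],"angular": [0,0,0]},
  ],
)

```text
clock: 19.3
ee_pos: [0.6076, -0.3149, 0.1151]
tool_rot: [-2.618, -1.736, 0.0]
wrist_force: [1.2, 0.0, -2.2]
grip_width: 0.0235
finger_force: 45.0
```

Call:
send_rows(
  moves=[
    {"claw": 0,"slide": [-1,0,0],"angular": [0,0,0]},
    {"claw": 0,"slide": [-1,0,0],"angular": [0,0,0]},
    {"claw": 0,"slide": [-1,0,0],"angular": [0,0,0]},
    {"claw": 0,"slide": [-0.8,0,0],"angular": [0,0,0]},
    {"claw": 0,"slide": [-0.3,0,0],"angular": [0,0,0]},
  ],
)

```text
clock: 19.72
ee_pos: [0.567, -0.411, 0.115]
tool_rot: [2.62, 1.733, -0.001]
wrist_force: [-0.5, -0.1, -1.9]
grip_width: 0.024
finger_force: 45.0
```

Run:
```python
from h import *
vision.camera("top");print(telemetry.state()["ee_pos"],yaw())
plan([.5671,-.4113,.0688],67.1)
```

```text
[ 0.56699556 -0.41105013  0.11491578] 66.96041661291986
turn z units -0.03 slide(after turn) [-0.008  0.008  1.845]
```

Call:
send_rows(
  moves=[
    {"claw": 0,"slide": [0,0.01,0.6],"angular": [0,0,-0.03]},
    {"claw": 0,"slide": [0,0,0.7],"angular": [0,0,0]},
    {"claw": 0,"slide": [0,0,0.4],"angular": [0,0,0]},
    {"claw": 0,"slide": [0,0,0.14],"angular": [0,0,0]},
    {"claw": 0,"slide": [0,0,0.02],"angular": [0,0,0]},
  ],
)

```text
clock: 20.18
ee_pos: [0.5686, -0.4077, 0.0679]
tool_rot: [-2.614, -1.739, 0.0]
wrist_force: [-0.3, 0.0, -0.9]
grip_width: 0.0234
finger_force: 45.0
```

Call:
send_rows(
  moves=[
    {"claw": 0,"slide": [0,0,0.03],"angular": [0,0,0]},
    {"claw": 0,"slide": [0,0,0.01],"angular": [0,0,0]},
    {"claw": 0,"slide": [0,0,0],"angular": [0,0,0]},
    {"claw": 0,"slide": [0.08,0,0],"angular": [0,0,0]},
    {"claw": 0,"slide": [0.08,0,0],"angular": [0,0,0]},
  ],
)

```text
clock: 20.6
ee_pos: [0.5702, -0.405, 0.0678]
tool_rot: [2.616, 1.739, 0.0]
wrist_force: [0.7, -0.8, -1.3]
grip_width: 0.0237
finger_force: 45.0
```

Call:
send_rows(
  moves=[
    {"claw": 0,"slide": [0.06,0,0],"angular": [0,0,0]},
    {"claw": 0,"slide": [0.06,0,0],"angular": [0,0,0]},
    {"claw": 0,"slide": [0.04,0,0],"angular": [0,0,0]},
    {"claw": 0,"slide": [0,0,0],"angular": [0,0,0]},
    {"claw": 0,"slide": [0,0,0],"angular": [0,0,0]},
  ],
)

```text
clock: 21.02
ee_pos: [0.5717, -0.4015, 0.0675]
tool_rot: [2.616, 1.739, 0.0]
wrist_force: [-0.8, -0.7, -2.0]
grip_width: 0.0239
finger_force: 45.0
```

Call:
send_rows(
  moves=[
    {"claw": 0,"slide": [0,0,0.01],"angular": [0,0,0]},
    {"claw": 0,"slide": [0,0,0.01],"angular": [0,0,0]},
    {"claw": 0,"slide": [0,0,0],"angular": [0,0,0]},
    {"claw": 0,"slide": [0,0,0],"angular": [0,0,0]},
    {"claw": 0,"slide": [0,0,0],"angular": [0,0,0]},
  ],
)

```text
clock: 21.43
ee_pos: [0.5717, -0.4015, 0.0674]
tool_rot: [2.616, 1.739, 0.0]
wrist_force: [-0.9, -0.7, 4.4]
grip_width: 0.0241
finger_force: 45.0
```

Run:
```python
from h import *
im=vision.camera("wrist"); s=telemetry.state()
print(s["ee_pos"],yaw(),s["tool_rot"],s["wrist_force"],s["ft_torque"])
cv2.imwrite("pics/w4c.png",cv2.resize(im[60:210,220:420],None,fx=4,fy=4,interpolation=cv2.INTER_CUBIC))
```

```text
[ 0.57165746 -0.40147716  0.06736885] 67.22756083887302 [2.61599941e+00 1.73897293e+00 3.07710468e-04] [-2.2443109  -0.16616434  5.82508391] [0.02417984 0.29146734 0.04359463]
```

View pics/w4c.png

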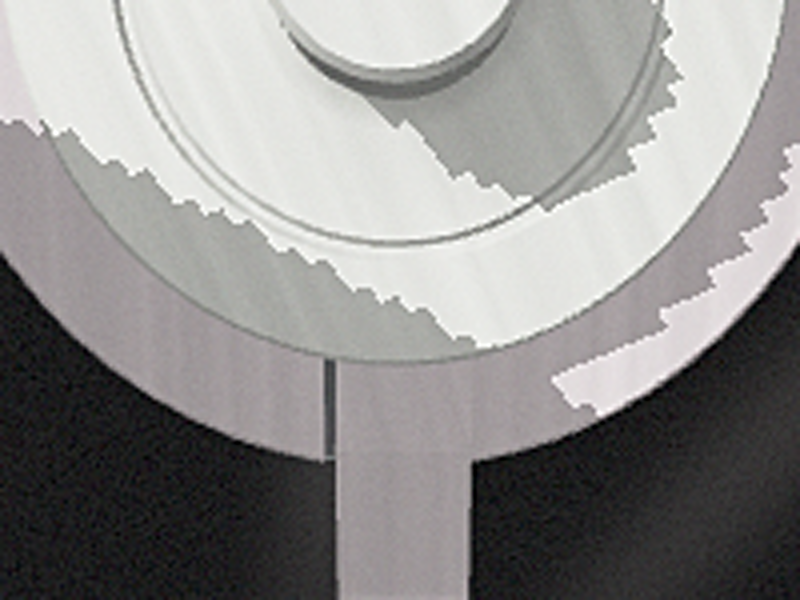

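Wedge columns are 337–471 with a gap at 323–337, so it's in the slot but against the right wall. I'll shift it 0.8 mm left and push in.

Call:
send_rows(
  moves=[
    {"claw": 0,"slide": [0,-0.02,0],"angular": [0,0,0]},
    {"claw": 0,"slide": [0.02,-0.01,0],"angular": [0,0,0]},
    {"claw": 0,"slide": [0.02,0,0],"angular": [0,0,0]},
    {"claw": 0,"slide": [0,0,0],"angular": [0,0,0]},
    {"claw": 0,"slide": [0,0,0],"angular": [0,0,0]},
  ],
)

```text
clock: 21.9
ee_pos: [0.5716, -0.4007, 0.0674]
tool_rot: [2.615, 1.738, 0.0]
wrist_force: [-0.9, -3.9, 5.5]
grip_width: 0.0237
finger_force: 45.0
```

Call:
send_rows(
  moves=[
    {"claw": 0,"slide": [0.02,0,0],"angular": [0,0,0]},
    {"claw": 0,"slide": [0.02,0,0],"angular": [0,0,0]},
    {"claw": 0,"slide": [0,0,0],"angular": [0,0,0]},
    {"claw": 0,"slide": [0,0,0],"angular": [0,0,0]},
    {"claw": 0,"slide": [0,0,0],"angular": [0,0,0]},
  ],
)

```text
clock: 22.32
ee_pos: [0.5719, -0.3997, 0.0674]
tool_rot: [2.615, 1.739, 0.0]
wrist_force: [-2.2, -4.0, 5.6]
grip_width: 0.0236
finger_force: 45.0
```

Call:
send_rows(
  moves=[
    {"claw": 0,"slide": [0.02,0,0],"angular": [0,0,0]},
    {"claw": 0,"slide": [0.02,0,0],"angular": [0,0,0]},
    {"claw": 0,"slide": [0,0,0],"angular": [0,0,0]},
    {"claw": 0,"slide": [0,0,0],"angular": [0,0,0]},
    {"claw": 0,"slide": [0,0,0],"angular": [0,0,0]},
  ],
)

```text
clock: 22.73
ee_pos: [0.5723, -0.3989, 0.0674]
tool_rot: [2.615, 1.738, 0.0]
wrist_force: [-1.1, -4.9, 5.2]
grip_width: 0.0239
finger_force: 45.0
```

Call:
send_rows(
  moves=[
    {"claw": 0,"slide": [0.02,0,0],"angular": [0,0,0]},
    {"claw": 0,"slide": [0.02,0,0],"angular": [0,0,0]},
    {"claw": 0,"slide": [0.01,0,0],"angular": [0,0,0]},
    {"claw": 0,"slide": [0,0,0],"angular": [0,0,0]},
    {"claw": 0,"slide": [0,0,0],"angular": [0,0,0]},
  ],
)

```text
clock: 23.15
ee_pos: [0.5728, -0.3977, 0.0674]
tool_rot: [2.615, 1.738, 0.0]
wrist_force: [-1.7, -3.9, 6.0]
grip_width: 0.024
finger_force: 45.0
```

Call:
send_rows(
  moves=[
    {"claw": 0,"slide": [-0.2,0,0],"angular": [0,0,0]},
    {"claw": 0,"slide": [-0.3,0,0],"angular": [0,0,0]},
    {"claw": 0,"slide": [-0.15,0,-0.3],"angular": [0,0,0]},
    {"claw": 0,"slide": [0,0,-0.8],"angular": [0,0,0]},
    {"claw": 0,"slide": [0.3,0,-0.85],"angular": [0,0,0]},
  ],
)

```text
clock: 23.57
ee_pos: [0.5679, -0.4056, 0.1153]
tool_rot: [-2.615, -1.736, 0.002]
wrist_force: [0.3, 0.7, -0.7]
grip_width: 0.0235
finger_force: 45.0
```

Call:
send_rows(
  moves=[
    {"claw": 0,"slide": [0.9,0,0],"angular": [0,0,0]},
    {"claw": 0,"slide": [1,0,0],"angular": [0,0,0]},
    {"claw": 0,"slide": [1,0,0],"angular": [0,0,0]},
    {"claw": 0,"slide": [1,0,0],"angular": [0,0,0]},
    {"claw": 0,"slide": [1,0,0],"angular": [0,0,0]},
  ],
)

```text
clock: 23.98
ee_pos: [0.6167, -0.2909, 0.1159]
tool_rot: [-2.616, -1.739, 0.0]
wrist_force: [0.7, 0.3, -2.0]
grip_width: 0.0241
finger_force: 45.0
```

Call:
send_rows(
  moves=[
    {"claw": 0,"slide": [1,0,0],"angular": [0,0,0]},
    {"claw": 0,"slide": [1,0,0],"angular": [0,0,0]},
    {"claw": 0,"slide": [1,0,0],"angular": [0,0,0]},
    {"claw": 0,"slide": [0.9,0,0],"angular": [0,0,0]},
    {"claw": 0,"slide": [0.3,0,0],"angular": [0,0,0]},
  ],
)

```text
clock: 24.4
ee_pos: [0.658, -0.1922, 0.1158]
tool_rot: [-2.614, -1.741, -0.001]
wrist_force: [-0.3, 0.4, -0.7]
grip_width: 0.0237
finger_force: 45.0
```

Run:
```python
from h import *
vision.camera("top");print(telemetry.state()["ee_pos"],yaw())
a=np.radians(67.1); d=np.array([np.cos(a),np.sin(a),0])
plan(np.array([.57024,-.4039,.0685])+.2248*d,67.1)
```

```text
[ 0.65798615 -0.19229594  0.11578639] 67.37150420637629
turn z units 0.05 slide(after turn) [-0.171  0.06   1.891]
```

Call:
send_rows(
  moves=[
    {"claw": 0,"slide": [-0.17,0.06,0.6],"angular": [0,0,0.05]},
    {"claw": 0,"slide": [0,0,0.7],"angular": [0,0,0]},
    {"claw": 0,"slide": [0,0,0.4],"angular": [0,0,0]},
    {"claw": 0,"slide": [0,0,0.14],"angular": [0,0,0]},
    {"claw": 0,"slide": [0,0,0.04],"angular": [0,0,0]},
  ],
)

```text
clock: 24.87
ee_pos: [0.6564, -0.2003, 0.0682]
tool_rot: [-2.62, -1.733, 0.001]
wrist_force: [-0.5, -0.1, -1.3]
grip_width: 0.0237
finger_force: 45.0
```

Call:
send_rows(
  moves=[
    {"claw": 0,"slide": [0,0,0.03],"angular": [0,0,0]},
    {"claw": 0,"slide": [0,0,0.02],"angular": [0,0,0]},
    {"claw": 0,"slide": [0,0,0],"angular": [0,0,0]},
    {"claw": 0,"slide": [0,0,0],"angular": [0,0,0]},
    {"claw": 0,"slide": [0,0,0],"angular": [0,0,0]},
  ],
)

```text
clock: 25.28
ee_pos: [0.657, -0.2001, 0.0679]
tool_rot: [2.62, 1.733, 0.0]
wrist_force: [-3.6, -0.4, 2.9]
grip_width: 0.0239
finger_force: 45.0
```

Call:
send_rows(
  moves=[
    {"claw": 0,"slide": [0,-0.02,0],"angular": [0,0,0]},
    {"claw": 0,"slide": [-0.08,-0.01,0.01],"angular": [0,0,0]},
    {"claw": 0,"slide": [-0.08,0,0],"angular": [0,0,0]},
    {"claw": 0,"slide": [-0.08,0,0],"angular": [0,0,0]},
    {"claw": 0,"slide": [-0.04,0,0],"angular": [0,0,0]},
  ],
)

```text
clock: 25.7
ee_pos: [0.6543, -0.2062, 0.0679]
tool_rot: [2.619, 1.733, 0.002]
wrist_force: [1.3, 4.5, 6.9]
grip_width: 0.0236
finger_force: 45.0
```

Call:
send_rows(
  moves=[
    {"claw": 0,"slide": [-0.02,0,0],"angular": [0,0,0]},
    {"claw": 0,"slide": [-0.02,0,0],"angular": [0,0,0]},
    {"claw": 0,"slide": [-0.02,0,0],"angular": [0,0,0]},
    {"claw": 0,"slide": [0,0,0],"angular": [0,0,0]},
    {"claw": 0,"slide": [0,0,0],"angular": [0,0,0]},
  ],
)

```text
clock: 26.12
ee_pos: [0.6538, -0.2073, 0.0679]
tool_rot: [2.619, 1.733, 0.002]
wrist_force: [-0.0, 4.2, 6.6]
grip_width: 0.0237
finger_force: 45.0
```

Call:
send_rows(
  moves=[
    {"claw": 0,"slide": [-0.02,0,0],"angular": [0,0,0]},
    {"claw": 0,"slide": [-0.02,0,0],"angular": [0,0,0]},
    {"claw": 0,"slide": [-0.02,0,0],"angular": [0,0,0]},
    {"claw": 0,"slide": [0,0,0],"angular": [0,0,0]},
    {"claw": 0,"slide": [0,0,0],"angular": [0,0,0]},
  ],
)

```text
clock: 26.53
ee_pos: [0.6532, -0.2086, 0.0679]
tool_rot: [2.619, 1.733, 0.003]
wrist_force: [0.4, 3.4, 5.8]
grip_width: 0.0235
finger_force: 45.0
```

Call:
send_rows(
  moves=[
    {"claw": 0,"slide": [-0.02,0,0],"angular": [0,0,0]},
    {"claw": 0,"slide": [-0.02,0,0],"angular": [0,0,0]},
    {"claw": 0,"slide": [-0.02,0,0],"angular": [0,0,0]},
    {"claw": 0,"slide": [0,0,0],"angular": [0,0,0]},
    {"claw": 0,"slide": [0,0,0],"angular": [0,0,0]},
  ],
)

```text
clock: 26.95
ee_pos: [0.6526, -0.21, 0.0679]
tool_rot: [2.619, 1.733, 0.003]
wrist_force: [0.5, 4.6, 6.7]
grip_width: 0.0238
finger_force: 45.0
```

Call:
send_rows(
  moves=[
    {"claw": 0,"slide": [-0.02,0,0],"angular": [0,0,0]},
    {"claw": 0,"slide": [-0.02,0,0],"angular": [0,0,0]},
    {"claw": 0,"slide": [0,0,0],"angular": [0,0,0]},
    {"claw": 0,"slide": [0,0,0],"angular": [0,0,0]},
    {"claw": 0,"slide": [0,0,0],"angular": [0,0,0]},
  ],
)

```text
clock: 27.37
ee_pos: [0.6523, -0.2109, 0.0679]
tool_rot: [2.619, 1.733, 0.003]
wrist_force: [1.8, 5.0, 6.8]
grip_width: 0.0242
finger_force: 45.0
```

Run:
```python
from h import *
F=[]
for i in range(4):
    vision.camera("top"); s=telemetry.state(); F.append(s["wrist_force"])
e=s["ee_pos"]; a=np.radians(67.1); d=np.array([np.cos(a),np.sin(a)]); q=e[:2]-[.57024,-.4039]
print(e,"travel",217.8-q@d*1e3,"F",np.mean(F,0),np.mean(F,0)[:2]@d)
```

```text
[ 0.65225654 -0.21085198  0.06792382] travel 8.052379540799876 F [1.30344141 5.22386189 6.05055867] 5.319345600719587
```

Call:
send_rows(
  moves=[
    {"claw": 0,"slide": [0.2,0,0],"angular": [0,0,0]},
    {"claw": 0,"slide": [0.3,0,0],"angular": [0,0,0]},
    {"claw": 0,"slide": [0.2,0,-0.3],"angular": [0,0,0]},
    {"claw": 0,"slide": [0,-0.02,-0.8],"angular": [0,0,-0.03]},
    {"claw": 0,"slide": [-0.4,0,-0.85],"angular": [0,0,0]},
  ],
)

```text
clock: 27.98
ee_pos: [0.6538, -0.2021, 0.1158]
tool_rot: [-2.614, -1.738, 0.001]
wrist_force: [1.0, -0.2, -0.8]
grip_width: 0.024
finger_force: 45.0
```

Call:
send_rows(
  moves=[
    {"claw": 0,"slide": [-0.9,0,0],"angular": [0,0,0]},
    {"claw": 0,"slide": [-1,0,0],"angular": [0,0,0]},
    {"claw": 0,"slide": [-1,0,0],"angular": [0,0,0]},
    {"claw": 0,"slide": [-1,0,0],"angular": [0,0,0]},
    {"claw": 0,"slide": [-1,0,0],"angular": [0,0,0]},
  ],
)

```text
clock: 28.4
ee_pos: [0.6059, -0.3179, 0.1164]
tool_rot: [2.617, 1.737, 0.001]
wrist_force: [0.3, 0.2, -1.6]
grip_width: 0.0235
finger_force: 45.0
```

Call:
send_rows(
  moves=[
    {"claw": 0,"slide": [-1,0,0],"angular": [0,0,0]},
    {"claw": 0,"slide": [-1,0,0],"angular": [0,0,0]},
    {"claw": 0,"slide": [-1,0,0],"angular": [0,0,0]},
    {"claw": 0,"slide": [-0.8,0,0],"angular": [0,0,0]},
    {"claw": 0,"slide": [-0.23,0,0],"angular": [0,0,0]},
  ],
)

```text
clock: 28.82
ee_pos: [0.566, -0.4126, 0.1164]
tool_rot: [2.618, 1.734, -0.0]
wrist_force: [-0.1, -0.1, -2.1]
grip_width: 0.0237
finger_force: 45.0
```

Call:
send_rows(
  moves=[
    {"claw": 0,"slide": [0,0,0.5],"angular": [0,0,0]},
    {"claw": 0,"slide": [0,0,0.7],"angular": [0,0,0]},
    {"claw": 0,"slide": [0,0,0.4],"angular": [0,0,0]},
    {"claw": 0,"slide": [0,0,0.2],"angular": [0,0,0]},
    {"claw": 0,"slide": [0,0,0.04],"angular": [0,0,0]},
  ],
)

```text
clock: 29.23
ee_pos: [0.567, -0.4084, 0.0684]
tool_rot: [-2.615, -1.737, 0.001]
wrist_force: [-0.6, 0.3, -1.5]
grip_width: 0.0235
finger_force: 45.0
```

Call:
send_rows(
  moves=[
    {"claw": 0,"slide": [0,0,0.04],"angular": [0,0,0]},
    {"claw": 0,"slide": [0,0,0.04],"angular": [0,0,0]},
    {"claw": 0,"slide": [0,0,0.02],"angular": [0,0,0]},
    {"claw": 0,"slide": [0,0,0],"angular": [0,0,0]},
    {"claw": 0,"slide": [0,0,0],"angular": [0,0,0]},
  ],
)

```text
clock: 29.65
ee_pos: [0.5673, -0.4099, 0.0678]
tool_rot: [2.617, 1.737, 0.0]
wrist_force: [-0.3, 0.5, -1.9]
grip_width: 0.0236
finger_force: 45.0
```

Call:
send_rows(
  moves=[
    {"claw": 0,"slide": [0.08,0,0.02],"angular": [0,0,0]},
    {"claw": 0,"slide": [0.1,0,0.01],"angular": [0,0,0]},
    {"claw": 0,"slide": [0.1,0,0],"angular": [0,0,0]},
    {"claw": 0,"slide": [0.1,0,0],"angular": [0,0,0]},
    {"claw": 0,"slide": [0.05,0,0],"angular": [0,0,0]},
  ],
)

```text
clock: 30.07
ee_pos: [0.5719, -0.4001, 0.0675]
tool_rot: [2.616, 1.736, 0.001]
wrist_force: [-0.8, -2.3, 5.6]
grip_width: 0.0238
finger_force: 45.0
```

Call:
send_rows(
  moves=[
    {"claw": 0,"slide": [0.03,0,0],"angular": [0,0,0]},
    {"claw": 0,"slide": [0.03,0,0],"angular": [0,0,0]},
    {"claw": 0,"slide": [0.02,0,0],"angular": [0,0,0]},
    {"claw": 0,"slide": [0,0,0],"angular": [0,0,0]},
    {"claw": 0,"slide": [0,0,0],"angular": [0,0,0]},
  ],
)

```text
clock: 30.48
ee_pos: [0.5725, -0.3987, 0.0675]
tool_rot: [2.616, 1.736, 0.0]
wrist_force: [-1.4, -2.8, 5.5]
grip_width: 0.0235
finger_force: 45.0
```

Call:
send_rows(
  moves=[
    {"claw": 0,"slide": [0.02,0,0],"angular": [0,0,0]},
    {"claw": 0,"slide": [0.02,0,0],"angular": [0,0,0]},
    {"claw": 0,"slide": [0.02,0,0],"angular": [0,0,0]},
    {"claw": 0,"slide": [0,0,0],"angular": [0,0,0]},
    {"claw": 0,"slide": [0,0,0],"angular": [0,0,0]},
  ],
)

```text
clock: 30.9
ee_pos: [0.5731, -0.3975, 0.0676]
tool_rot: [2.616, 1.736, 0.0]
wrist_force: [-1.4, -4.1, 5.3]
grip_width: 0.0236
finger_force: 45.0
```

Call:
send_rows(
  moves=[
    {"claw": 0,"slide": [0.02,0,0],"angular": [0,0,0]},
    {"claw": 0,"slide": [0.02,0,0],"angular": [0,0,0]},
    {"claw": 0,"slide": [0.02,0,0],"angular": [0,0,0]},
    {"claw": 0,"slide": [0,0,0],"angular": [0,0,0]},
    {"claw": 0,"slide": [0,0,0],"angular": [0,0,0]},
  ],
)

```text
clock: 31.32
ee_pos: [0.5737, -0.3959, 0.0675]
tool_rot: [2.616, 1.736, 0.0]
wrist_force: [-1.3, -3.0, 6.0]
grip_width: 0.0238
finger_force: 45.0
```

Call:
send_rows(
  moves=[
    {"claw": 0,"slide": [0.02,0,0],"angular": [0,0,0]},
    {"claw": 0,"slide": [0.02,0,0],"angular": [0,0,0]},
    {"claw": 0,"slide": [0,0,0],"angular": [0,0,0]},
    {"claw": 0,"slide": [0,0,0],"angular": [0,0,0]},
    {"claw": 0,"slide": [0,0,0],"angular": [0,0,0]},
  ],
)

```text
clock: 31.73
ee_pos: [0.5741, -0.3951, 0.0675]
tool_rot: [2.616, 1.736, 0.0]
wrist_force: [-1.1, -3.6, 6.5]
grip_width: 0.0235
finger_force: 45.0
```

Run:
```python
from h import *
vision.camera("top"); s=telemetry.state(); e=s["ee_pos"]; a=np.radians(67.1); d=np.array([np.cos(a),np.sin(a)]); q=e[:2]-[.57024,-.4039]
print(e,"travel",q@d*1e3,"lat",q@[d[1],-d[0]]*1e3,"F",s["wrist_force"],s["wrist_force"][:2]@d,yaw())
```

```text
[ 0.57407658 -0.39516354  0.0675716 ] travel 9.540808320864276 lat 0.13463527068748385 F [-2.01542999 -3.76330238  4.49402023] -4.250951307934569 67.1237382278568
```

Call:
send_rows(
  moves=[
    {"claw": 0,"slide": [-0.2,0,0],"angular": [0,0,0]},
    {"claw": 0,"slide": [-0.3,0,0],"angular": [0,0,0]},
    {"claw": 0,"slide": [-0.2,0,-0.3],"angular": [0,0,0]},
    {"claw": 0,"slide": [0,0,-0.8],"angular": [0,0,0]},
    {"claw": 0,"slide": [0.4,0,-0.85],"angular": [0,0,0]},
  ],
)

```text
clock: 32.2
ee_pos: [0.5694, -0.4023, 0.1154]
tool_rot: [-2.618, -1.734, 0.002]
wrist_force: [0.5, -0.2, -1.5]
grip_width: 0.0237
finger_force: 45.0
```

Call:
send_rows(
  moves=[
    {"claw": 0,"slide": [0.9,0,0],"angular": [0,0,0]},
    {"claw": 0,"slide": [1,0,0],"angular": [0,0,0]},
    {"claw": 0,"slide": [1,0,0],"angular": [0,0,0]},
    {"claw": 0,"slide": [1,0,0],"angular": [0,0,0]},
    {"claw": 0,"slide": [1,0,0],"angular": [0,0,0]},
  ],
)

```text
clock: 32.62
ee_pos: [0.6186, -0.2873, 0.116]
tool_rot: [2.618, 1.737, 0.0]
wrist_force: [0.3, -0.4, -2.4]
grip_width: 0.0239
finger_force: 45.0
```

Call:
send_rows(
  moves=[
    {"claw": 0,"slide": [1,0,0],"angular": [0,0,0]},
    {"claw": 0,"slide": [1,0,0],"angular": [0,0,0]},
    {"claw": 0,"slide": [1,0,0],"angular": [0,0,0]},
    {"claw": 0,"slide": [0.7,0,0],"angular": [0,0,0]},
    {"claw": 0,"slide": [0.27,0,0],"angular": [0,0,0]},
  ],
)

```text
clock: 33.03
ee_pos: [0.6577, -0.1943, 0.1159]
tool_rot: [-2.616, -1.739, -0.001]
wrist_force: [0.1, -0.4, -1.9]
grip_width: 0.0241
finger_force: 45.0
```

Call:
send_rows(
  moves=[
    {"claw": 0,"slide": [0,0,0.5],"angular": [0,0,0]},
    {"claw": 0,"slide": [0,0,0.7],"angular": [0,0,0]},
    {"claw": 0,"slide": [0,0,0.4],"angular": [0,0,0]},
    {"claw": 0,"slide": [0,0,0.2],"angular": [0,0,0]},
    {"claw": 0,"slide": [0,0,0.04],"angular": [0,0,0]},
  ],
)

```text
clock: 33.45
ee_pos: [0.6561, -0.1977, 0.0682]
tool_rot: [-2.617, -1.735, 0.002]
wrist_force: [-0.2, -0.5, -1.6]
grip_width: 0.0241
finger_force: 45.0
```

Call:
send_rows(
  moves=[
    {"claw": 0,"slide": [0,0,0.04],"angular": [0,0,0]},
    {"claw": 0,"slide": [0,0,0.03],"angular": [0,0,0]},
    {"claw": 0,"slide": [0,0,0.02],"angular": [0,0,0]},
    {"claw": 0,"slide": [0,0,0],"angular": [0,0,0]},
    {"claw": 0,"slide": [0,0,0],"angular": [0,0,0]},
  ],
)

```text
clock: 33.87
ee_pos: [0.6572, -0.1972, 0.0678]
tool_rot: [2.617, 1.737, 0.001]
wrist_force: [-1.6, -1.1, 4.2]
grip_width: 0.0237
finger_force: 45.0
```

Call:
send_rows(
  moves=[
    {"claw": 0,"slide": [-0.08,0,0.01],"angular": [0,0,0]},
    {"claw": 0,"slide": [-0.12,0,0],"angular": [0,0,0]},
    {"claw": 0,"slide": [-0.12,0,0],"angular": [0,0,0]},
    {"claw": 0,"slide": [-0.1,0,0],"angular": [0,0,0]},
    {"claw": 0,"slide": [-0.06,0,0],"angular": [0,0,0]},
  ],
)

```text
clock: 34.28
ee_pos: [0.653, -0.2081, 0.0679]
tool_rot: [2.616, 1.736, 0.002]
wrist_force: [1.3, 2.0, 8.1]
grip_width: 0.0234
finger_force: 45.0
```

Call:
send_rows(
  moves=[
    {"claw": 0,"slide": [-0.03,0,0],"angular": [0,0,0]},
    {"claw": 0,"slide": [-0.03,0,0],"angular": [0,0,0]},
    {"claw": 0,"slide": [0,0,0],"angular": [0,0,0]},
    {"claw": 0,"slide": [0,0,0],"angular": [0,0,0]},
    {"claw": 0,"slide": [0,0,0],"angular": [0,0,0]},
  ],
)

```text
clock: 34.7
ee_pos: [0.6525, -0.2094, 0.0679]
tool_rot: [2.616, 1.736, 0.002]
wrist_force: [1.2, 2.0, 7.4]
grip_width: 0.0237
finger_force: 45.0
```

Call:
send_rows(
  moves=[
    {"claw": 0,"slide": [-0.02,0,0],"angular": [0,0,0]},
    {"claw": 0,"slide": [-0.02,0,0],"angular": [0,0,0]},
    {"claw": 0,"slide": [-0.02,0,0],"angular": [0,0,0]},
    {"claw": 0,"slide": [0,0,0],"angular": [0,0,0]},
    {"claw": 0,"slide": [0,0,0],"angular": [0,0,0]},
  ],
)

```text
clock: 35.12
ee_pos: [0.652, -0.2105, 0.0679]
tool_rot: [2.616, 1.737, 0.003]
wrist_force: [1.2, 3.8, 8.3]
grip_width: 0.0237
finger_force: 45.0
```

Run:
```python
from h import *
vision.camera("top"); s=telemetry.state(); e=s["ee_pos"]; a=np.radians(67.1); d=np.array([np.cos(a),np.sin(a)]); q=e[:2]-[.57024,-.4039]
print(e,"travel",217.8-q@d*1e3,"lat",q@[d[1],-d[0]]*1e3,"F",s["wrist_force"],s["wrist_force"][:2]@d,yaw())
```

```text
[ 0.65200225 -0.21048578  0.06788311] travel 7.8139960159101065 lat 0.056084350596730115 F [2.10461808 3.02099362 7.73765432] 3.601852531559877 67.14527796946116
```

Call:
send_rows(
  moves=[
    {"claw": 0,"slide": [-0.02,0,0],"angular": [0,0,0]},
    {"claw": 0,"slide": [-0.02,0,0],"angular": [0,0,0]},
    {"claw": 0,"slide": [-0.02,0,0],"angular": [0,0,0]},
    {"claw": 0,"slide": [-0.02,0,0],"angular": [0,0,0]},
    {"claw": 0,"slide": [0,0,0],"angular": [0,0,0]},
  ],
)

```text
clock: 35.58
ee_pos: [0.6513, -0.2121, 0.0679]
tool_rot: [2.617, 1.737, 0.003]
wrist_force: [0.9, 5.4, 7.7]
grip_width: 0.0232
finger_force: 45.0
```

Run:
```python
from h import *
vision.camera("top"); s=telemetry.state(); e=s["ee_pos"]; a=np.radians(67.1); d=np.array([np.cos(a),np.sin(a)]); q=e[:2]-[.57024,-.4039]
print(e,"travel",217.8-q@d*1e3,"F",s["wrist_force"],s["wrist_force"][:2]@d)
```

```text
[ 0.651309   -0.21213328  0.06788946] travel 9.601407866471646 F [2.4604977  5.31991203 8.20331072] 5.858063906157523
```

Call:
send_rows(
  moves=[
    {"claw": 0,"slide": [0.2,0,0],"angular": [0,0,0]},
    {"claw": 0,"slide": [0.3,0,0],"angular": [0,0,0]},
    {"claw": 0,"slide": [0.2,0,-0.3],"angular": [0,0,0]},
    {"claw": 0,"slide": [0,0,-0.8],"angular": [0,0,0]},
    {"claw": 0,"slide": [-0.4,0,-0.85],"angular": [0,0,0]},
  ],
)

```text
clock: 36.05
ee_pos: [0.653, -0.2036, 0.1156]
tool_rot: [-2.614, -1.738, 0.001]
wrist_force: [0.9, 0.1, -0.5]
grip_width: 0.0242
finger_force: 45.0
```

Call:
send_rows(
  moves=[
    {"claw": 0,"slide": [-0.9,0,0],"angular": [0,0,0]},
    {"claw": 0,"slide": [-1,0,0],"angular": [0,0,0]},
    {"claw": 0,"slide": [-1,0,0],"angular": [0,0,0]},
    {"claw": 0,"slide": [-1,0,0],"angular": [0,0,0]},
    {"claw": 0,"slide": [-1,0,0],"angular": [0,0,0]},
  ],
)

```text
clock: 36.47
ee_pos: [0.6051, -0.3193, 0.1161]
tool_rot: [-2.617, -1.737, -0.0]
wrist_force: [0.5, 0.8, -1.8]
grip_width: 0.0238
finger_force: 45.0
```

Call:
send_rows(
  moves=[
    {"claw": 0,"slide": [-1,0,0],"angular": [0,0,0]},
    {"claw": 0,"slide": [-1,0,0],"angular": [0,0,0]},
    {"claw": 0,"slide": [-1,0,0],"angular": [0,0,0]},
    {"claw": 0,"slide": [-0.7,0,0],"angular": [0,0,0]},
    {"claw": 0,"slide": [-0.27,0,0],"angular": [0,0,0]},
  ],
)

```text
clock: 36.88
ee_pos: [0.566, -0.4122, 0.1159]
tool_rot: [2.619, 1.735, -0.0]
wrist_force: [-0.8, 0.3, -1.8]
grip_width: 0.0234
finger_force: 45.0
```

Call:
send_rows(
  moves=[
    {"claw": 0,"slide": [0,0,0.5],"angular": [0,0,0]},
    {"claw": 0,"slide": [0,0,0.7],"angular": [0,0,0]},
    {"claw": 0,"slide": [0,0,0.4],"angular": [0,0,0]},
    {"claw": 0,"slide": [0,0,0.2],"angular": [0,0,0]},
    {"claw": 0,"slide": [0,0,0.04],"angular": [0,0,0]},
  ],
)

```text
clock: 37.3
ee_pos: [0.5669, -0.4086, 0.0681]
tool_rot: [-2.615, -1.737, 0.001]
wrist_force: [-0.6, 0.9, -1.2]
grip_width: 0.0241
finger_force: 45.0
```

Call:
send_rows(
  moves=[
    {"claw": 0,"slide": [0,0,0.05],"angular": [0,0,0]},
    {"claw": 0,"slide": [0,0,0.04],"angular": [0,0,0]},
    {"claw": 0,"slide": [0,0,0.03],"angular": [0,0,0]},
    {"claw": 0,"slide": [0,0,0],"angular": [0,0,0]},
    {"claw": 0,"slide": [0,0,0],"angular": [0,0,0]},
  ],
)

```text
clock: 37.72
ee_pos: [0.5675, -0.4101, 0.0675]
tool_rot: [2.617, 1.736, 0.001]
wrist_force: [0.8, 1.3, 3.0]
grip_width: 0.024
finger_force: 45.0
```

Call:
send_rows(
  moves=[
    {"claw": 0,"slide": [0.08,0,0.01],"angular": [0,0,0]},
    {"claw": 0,"slide": [0.14,0,0],"angular": [0,0,0]},
    {"claw": 0,"slide": [0.14,0,0],"angular": [0,0,0]},
    {"claw": 0,"slide": [0.14,0,0],"angular": [0,0,0]},
    {"claw": 0,"slide": [0.08,0,0],"angular": [0,0,0]},
  ],
)

```text
clock: 38.13
ee_pos: [0.5733, -0.3972, 0.0675]
tool_rot: [2.616, 1.736, 0.001]
wrist_force: [-1.3, -3.3, 8.1]
grip_width: 0.0237
finger_force: 45.0
```

Call:
send_rows(
  moves=[
    {"claw": 0,"slide": [0.02,0,0],"angular": [0,0,0]},
    {"claw": 0,"slide": [0.02,0,0],"angular": [0,0,0]},
    {"claw": 0,"slide": [0,0,0],"angular": [0,0,0]},
    {"claw": 0,"slide": [0,0,0],"angular": [0,0,0]},
    {"claw": 0,"slide": [0,0,0],"angular": [0,0,0]},
  ],
)

```text
clock: 38.55
ee_pos: [0.5736, -0.3966, 0.0675]
tool_rot: [2.616, 1.735, 0.001]
wrist_force: [-1.0, -2.2, 8.1]
grip_width: 0.0239
finger_force: 45.0
```

Call:
send_rows(
  moves=[
    {"claw": 0,"slide": [0.02,0,0],"angular": [0,0,0]},
    {"claw": 0,"slide": [0.01,0,0],"angular": [0,0,0]},
    {"claw": 0,"slide": [0,0,0],"angular": [0,0,0]},
    {"claw": 0,"slide": [0,0,0],"angular": [0,0,0]},
    {"claw": 0,"slide": [0,0,0],"angular": [0,0,0]},
  ],
)

```text
clock: 38.97
ee_pos: [0.5738, -0.3961, 0.0675]
tool_rot: [2.616, 1.735, 0.0]
wrist_force: [-1.7, -3.9, 8.0]
grip_width: 0.024
finger_force: 45.0
```

Run:
```python
from h import *
vision.camera("top"); s=telemetry.state(); e=s["ee_pos"]; a=np.radians(67.1); d=np.array([np.cos(a),np.sin(a)]); q=e[:2]-[.57024,-.4039]
print(e,"travel",q@d*1e3,"F",s["wrist_force"],s["wrist_force"][:2]@d)
```

```text
[ 0.5738012  -0.39609632  0.06752329] travel 8.574385126005275 F [-1.23908363 -3.81771915  7.22820529] -3.998984282505875
```

Call:
send_rows(
  moves=[
    {"claw": 0,"slide": [0.02,0,0],"angular": [0,0,0]},
    {"claw": 0,"slide": [0.02,0,0],"angular": [0,0,0]},
    {"claw": 0,"slide": [0.01,0,0],"angular": [0,0,0]},
    {"claw": 0,"slide": [0,0,0],"angular": [0,0,0]},
    {"claw": 0,"slide": [0,0,0],"angular": [0,0,0]},
  ],
)

```text
clock: 39.43
ee_pos: [0.5743, -0.3951, 0.0675]
tool_rot: [2.616, 1.735, 0.0]
wrist_force: [-1.7, -4.4, 7.5]
grip_width: 0.0238
finger_force: 45.0
```

Call:
send_rows(
  moves=[
    {"claw": 0,"slide": [-0.2,0,0],"angular": [0,0,0]},
    {"claw": 0,"slide": [-0.4,0,0],"angular": [0,0,0]},
    {"claw": 0,"slide": [-0.6,0,-0.3],"angular": [0,0,0]},
    {"claw": 0,"slide": [-0.4,0,-0.4],"angular": [0,0,0]},
    {"claw": 0,"slide": [0,0,-0.2],"angular": [0,0,0]},
  ],
)

```text
clock: 39.85
ee_pos: [0.5576, -0.4335, 0.0906]
tool_rot: [2.617, 1.734, -0.0]
wrist_force: [0.1, -0.7, -0.9]
grip_width: 0.024
finger_force: 45.0
```

Run:
```python
from h import *
s=telemetry.state(); print(s["clock"],s["ee_pos"],yaw())
plan([.405,-.346,.08],-3.1)
a=np.radians(67);d=s["ee_pos"]; t=np.array([.405,-.395,.05])-d; print("slide in current frame", (np.array([t[0]*np.cos(a)+t[1]*np.sin(a),t[0]*np.sin(a)-t[1]*np.cos(a),-t[2]])/.025).round(3))
```

```text
39.85 [ 0.5576498  -0.43347198  0.09064542] 67.03466312403317
turn z units 14.03 slide(after turn) [-6.286 -3.164  0.426]
slide in current frame [-0.969 -6.222  1.626]
```

Call:
send_rows(
  moves=[
    {"claw": 0,"slide": [-0.1,-0.8,0],"angular": [0,0,0]},
    {"claw": 0,"slide": [-0.1,-0.9,0.1],"angular": [0,0,0]},
    {"claw": 0,"slide": [-0.1,-0.9,0.3],"angular": [0,0,0]},
    {"claw": 0,"slide": [-0.1,-0.9,0.3],"angular": [0,0,0]},
    {"claw": 0,"slide": [-0.1,-0.9,0.3],"angular": [0,0,0]},
  ],
)

```text
clock: 40.27
ee_pos: [0.4513, -0.3993, 0.0645]
tool_rot: [2.617, 1.736, 0.0]
wrist_force: [-0.8, -1.0, -1.4]
grip_width: 0.0239
finger_force: 45.0
```

Call:
send_rows(
  moves=[
    {"claw": 0,"slide": [-0.1,-0.9,0.3],"angular": [0,0,0]},
    {"claw": 0,"slide": [-0.1,-0.7,0.3],"angular": [0,0,0]},
    {"claw": 0,"slide": [-0.1,-0.27,0.3],"angular": [0,0,0]},
    {"claw": 0,"slide": [-0.07,0,0.3],"angular": [0,0,0]},
    {"claw": 0,"slide": [0,0,0.3],"angular": [0,0,0]},
  ],
)

```text
clock: 40.68
ee_pos: [0.4058, -0.3907, 0.0266]
tool_rot: [2.617, 1.735, 0.0]
wrist_force: [0.8, -0.6, -1.5]
grip_width: 0.0239
finger_force: 45.0
```

Call:
send_rows(
  moves=[
    {"claw": 0,"slide": [0,0,0.2],"angular": [0,0,0]},
    {"claw": 0,"slide": [0,0,0.15],"angular": [0,0,0]},
    {"claw": 0,"slide": [0,0,0.05],"angular": [0,0,0]},
    {"claw": 0,"slide": [0,0,0],"angular": [0,0,0]},
    {"claw": 0,"slide": [0,0,0],"angular": [0,0,0]},
  ],
)

```text
clock: 41.1
ee_pos: [0.4058, -0.3899, 0.0165]
tool_rot: [2.617, 1.737, 0.0]
wrist_force: [0.1, 0.4, -0.9]
grip_width: 0.0239
finger_force: 45.0
```

Call:
send_rows(
  moves=[
    {"claw": 0,"slide": [0,0,0.02],"angular": [0,0,0]},
    {"claw": 0,"slide": [0,0,0.02],"angular": [0,0,0]},
    {"claw": 0,"slide": [0,0,0],"angular": [0,0,0]},
    {"claw": 0,"slide": [0,0,0],"angular": [0,0,0]},
    {"claw": 0,"slide": [0,0,0],"angular": [0,0,0]},
  ],
)

```text
clock: 41.52
ee_pos: [0.4056, -0.39, 0.0157]
tool_rot: [2.617, 1.737, 0.0]
wrist_force: [1.6, 1.3, 6.0]
grip_width: 0.024
finger_force: 45.0
```

Call:
send_rows(
  moves=[
    {"claw": 1,"slide": [0,0,0],"angular": [0,0,0]},
    {"claw": 1,"slide": [0,0,0],"angular": [0,0,0]},
    {"claw": 1,"slide": [0,0,0],"angular": [0,0,0]},
    {"claw": 1,"slide": [0,0,0],"angular": [0,0,0]},
    {"claw": 1,"slide": [0,0,-0.3],"angular": [0,0,0]},
  ],
)

```text
clock: 41.93
ee_pos: [0.4049, -0.3893, 0.0221]
tool_rot: [-2.616, -1.736, 0.0]
wrist_force: [0.4, 0.3, 0.5]
grip_width: 0.0542
finger_force: 0.0
```

Call:
send_rows(
  moves=[
    {"claw": 1,"slide": [0,0,-0.9],"angular": [0,0,0]},
    {"claw": 1,"slide": [0,0,-1],"angular": [0,0,0]},
    {"claw": 1,"slide": [0.3,0.3,-1],"angular": [0,0,0]},
    {"claw": 1,"slide": [0.7,0.7,-0.9],"angular": [0,0,0]},
    {"claw": 1,"slide": [0.8,0.8,-0.5],"angular": [0,0,0]},
  ],
)

```text
clock: 42.35
ee_pos: [0.4648, -0.3666, 0.1338]
tool_rot: [2.617, 1.733, 0.001]
wrist_force: [1.9, -2.2, -0.7]
grip_width: 0.0873
finger_force: 0.0
```

Call:
send_rows(
  moves=[
    {"claw": 1,"slide": [0.9,0.9,0],"angular": [0,0,0]},
    {"claw": 1,"slide": [0.9,0.9,0],"angular": [0,0,0]},
    {"claw": 1,"slide": [0.9,0.9,0],"angular": [0,0,0]},
    {"claw": 1,"slide": [0.8,0.8,0],"angular": [0,0,0]},
    {"claw": 1,"slide": [0.6,0.5,0],"angular": [0,0,0]},
  ],
)

```text
clock: 42.77
ee_pos: [0.5986, -0.3091, 0.131]
tool_rot: [2.616, 1.738, 0.001]
wrist_force: [-0.8, -0.2, 0.2]
grip_width: 0.0915
finger_force: 0.0
```

Run:
```python
from h import *
im=vision.camera("wrist"); cv2.imwrite("pics/w5.png",im); t=vision.camera("top"); cv2.imwrite("pics/top5.png",t)
s=telemetry.state(); print(s["clock"],s["ee_pos"],yaw(),s["grip_width"]); plan([.6125,-.3025,.0815],67)
```

```text
42.8667 [ 0.59872153 -0.3086473   0.13076242] 67.27784979112043 0.09097758671209899
turn z units 0.06 slide(after turn) [0.442 0.411 1.97 ]
```

Call:
send_rows(
  moves=[
    {"claw": 1,"slide": [0.2,0.2,0.5],"angular": [0,0,0]},
    {"claw": 1,"slide": [0.2,0.2,0.5],"angular": [0,0,0]},
    {"claw": 1,"slide": [0,0,0.2],"angular": [0,0,0]},
    {"claw": 1,"slide": [0,0,0],"angular": [0,0,0]},
    {"claw": 1,"slide": [0,0,0],"angular": [0,0,0]},
  ],
)

```text
clock: 43.28
ee_pos: [0.6086, -0.3051, 0.0997]
tool_rot: [-2.617, -1.736, 0.001]
wrist_force: [0.6, -0.5, 0.2]
grip_width: 0.0913
finger_force: 0.0
```

Run:
```python
from h import *
c=vision.calibration("wrist");im=vision.camera("wrist"); cv2.imwrite("pics/w6.png",im)
s=telemetry.state(); print(s["clock"],s["ee_pos"],yaw(),proj(c,[.6125,-.3025,.0925]).round(1)); plan([.6125,-.3025,.0815],67)
```

```text
43.3333 [ 0.6088886  -0.30531652  0.10031383] 67.09986737792035 [326.2 245.3]
turn z units 0.02 slide(after turn) [0.16  0.089 0.753]
```

Call:
send_rows(
  moves=[
    {"claw": 1,"slide": [0.1,0.05,0.25],"angular": [0,0,0]},
    {"claw": 1,"slide": [0.06,0.04,0.25],"angular": [0,0,0]},
    {"claw": 1,"slide": [0,0,0.2],"angular": [0,0,0]},
    {"claw": 1,"slide": [0,0,0.04],"angular": [0,0,0]},
    {"claw": 0,"slide": [0,0,0],"angular": [0,0,0]},
  ],
  newtons=25,
)

```text
clock: 43.75
ee_pos: [0.6127, -0.3019, 0.0813]
tool_rot: [-2.617, -1.737, 0.001]
wrist_force: [0.3, -0.6, 0.4]
grip_width: 0.0871
finger_force: 0.0
```

Call:
send_rows(
  moves=[
    {"claw": 0,"slide": [0,0,0],"angular": [0,0,0]},
    {"claw": 0,"slide": [0,0,0],"angular": [0,0,0]},
    {"claw": 0,"slide": [0,0,0],"angular": [0,0,0]},
    {"claw": 0,"slide": [0,0,0],"angular": [0,0,0]},
    {"claw": 0,"slide": [0,0,0],"angular": [0,0,0]},
  ],
)

```text
clock: 44.17
ee_pos: [0.6131, -0.3022, 0.0821]
tool_rot: [2.618, 1.737, 0.0]
wrist_force: [-0.2, 1.0, 0.4]
grip_width: 0.0543
finger_force: 0.0
```

Call:
send_rows(
  moves=[
    {"claw": 0,"slide": [0,0,0],"angular": [0,0,0]},
    {"claw": 0,"slide": [0,0,0],"angular": [0,0,0]},
    {"claw": 0,"slide": [0,0,0],"angular": [0,0,0]},
    {"claw": 0,"slide": [0,0,0],"angular": [0,0,0]},
    {"claw": 0,"slide": [0,0,0],"angular": [0,0,0]},
  ],
)

```text
clock: 44.58
ee_pos: [0.613, -0.3021, 0.082]
tool_rot: [-2.618, -1.737, -0.0]
wrist_force: [-0.8, 0.4, 3.2]
grip_width: 0.0293
finger_force: 25.0
```

Call:
send_rows(
  moves=[
    {"claw": 0,"slide": [0,0,0],"angular": [0,0,0]},
    {"claw": 0,"slide": [0,0,-0.04],"angular": [0,0,0]},
    {"claw": 0,"slide": [0,0,-0.06],"angular": [0,0,0]},
    {"claw": 0,"slide": [0,0,-0.1],"angular": [0,0,0]},
    {"claw": 0,"slide": [0,0,-0.1],"angular": [0,0,0]},
  ],
)

```text
clock: 45.0
ee_pos: [0.6129, -0.3021, 0.0895]
tool_rot: [-2.617, -1.737, 0.0]
wrist_force: [-0.6, -0.1, -2.3]
grip_width: 0.0296
finger_force: 25.0
```

Call:
send_rows(
  moves=[
    {"claw": 0,"slide": [0,0,-0.2],"angular": [0,0,0]},
    {"claw": 0,"slide": [0,0,-0.4],"angular": [0,0,0]},
    {"claw": 0,"slide": [0,0,-0.6],"angular": [0,0,0]},
    {"claw": 0,"slide": [0,0,-0.4],"angular": [0,0,0]},
    {"claw": 0,"slide": [0,0,-0.2],"angular": [0,0,0]},
  ],
)

```text
clock: 45.42
ee_pos: [0.6139, -0.3026, 0.1368]
tool_rot: [2.616, 1.736, 0.002]
wrist_force: [0.9, 0.1, -2.1]
grip_width: 0.029
finger_force: 25.0
```

Run:
```python
from h import *
s=telemetry.state(); c=vision.calibration("side"); im=vision.camera("side"); cv2.imwrite("pics/side7.png",im)
s=telemetry.state(); print(s["clock"],s["ee_pos"],yaw(),s["grip_width"],s["finger_force"],s["wrist_force"]); plan([.405,-.245,.06],67)
# wedge on mat seen by top camera
t=cv2.imread("pics/top5.png"); k=vision.calibration("top"); print("wedge px",proj(k,[.405,-.39,.02]))
cv2.imwrite("pics/chk.png",np.hstack([cv2.resize(t[200:290,280:400],None,fx=3.3,fy=3.3),cv2.resize(im[150:240,240:360],None,fx=3.3,fy=3.3)]))
```

```text
45.4667 [ 0.6139355  -0.30266694  0.1370107 ] 67.13315670284297 0.029592555345299615 24.99910444021225 [ 0.11084013 -0.16904852 -0.5853727 ]
turn z units 0.03 slide(after turn) [-1.142 -8.594  3.08 ]
wedge px [348.94404979 246.14518901]
```

View pics/chk.png

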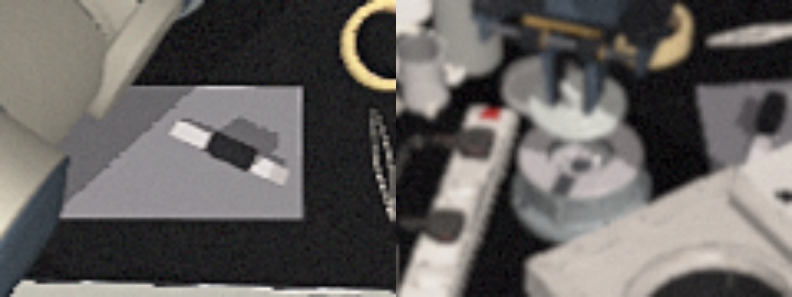

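The check picture shows the wedge lying flat on the mat (block near (232,150)) and the cover clear of the housing in the gripper. Before placing it I'll check clearance to the white box.

Run:
```python
from h import *
k=vision.calibration("top"); w=dict(np.load("w1.npz"))
for z in(0,.1,.2,.25): print(z,[ray(k,u,v,z)[:2].round(3) for u,v in[(280,236),(240,156),(206,274)]], [ray(w,u,v,z)[:2].round(3) for u,v in[(168,98),(128,0),(0,130)]])
```

```text
0 [array([ 0.434, -0.15 ]), array([0.717, 0.006]), array([0.297, 0.096])] [array([ 0.415, -0.148]), array([ 0.512, -0.076]), array([0.295, 0.061])]
0.1 [array([ 0.426, -0.158]), array([ 0.69 , -0.012]), array([0.297, 0.071])] [array([ 0.427, -0.192]), array([ 0.502, -0.137]), array([ 0.333, -0.031])]
0.2 [array([ 0.417, -0.166]), array([ 0.662, -0.03 ]), array([0.298, 0.047])] [array([ 0.438, -0.237]), array([ 0.491, -0.198]), array([ 0.372, -0.122])]
0.25 [array([ 0.412, -0.17 ]), array([ 0.648, -0.039]), array([0.298, 0.035])] [array([ 0.444, -0.26 ]), array([ 0.486, -0.228]), array([ 0.391, -0.168])]
```

Call:
send_rows(
  moves=[
    {"claw": 0,"slide": [-0.1,-0.5,0],"angular": [0,0,0]},
    {"claw": 0,"slide": [-0.14,-0.8,0],"angular": [0,0,0]},
    {"claw": 0,"slide": [-0.14,-0.9,0],"angular": [0,0,0]},
    {"claw": 0,"slide": [-0.14,-0.9,0],"angular": [0,0,0]},
    {"claw": 0,"slide": [-0.14,-0.9,0.1],"angular": [0,0,0]},
  ],
)

```text
clock: 45.88
ee_pos: [0.5136, -0.2782, 0.132]
tool_rot: [2.617, 1.737, 0.0]
wrist_force: [0.7, -0.1, -2.7]
grip_width: 0.0296
finger_force: 25.0
```

Call:
send_rows(
  moves=[
    {"claw": 0,"slide": [-0.14,-0.9,0.2],"angular": [0,0,0]},
    {"claw": 0,"slide": [-0.14,-0.9,0.3],"angular": [0,0,0]},
    {"claw": 0,"slide": [-0.14,-0.9,0.3],"angular": [0,0,0]},
    {"claw": 0,"slide": [-0.14,-0.9,0.3],"angular": [0,0,0]},
    {"claw": 0,"slide": [-0.1,-0.6,0.3],"angular": [0,0,0]},
  ],
)

```text
clock: 46.3
ee_pos: [0.4092, -0.2519, 0.0966]
tool_rot: [-2.617, -1.736, 0.001]
wrist_force: [0.6, -0.6, -2.9]
grip_width: 0.0298
finger_force: 25.0
```

Call:
send_rows(
  moves=[
    {"claw": 0,"slide": [-0.06,-0.35,0.3],"angular": [0,0,0]},
    {"claw": 0,"slide": [0,0,0.4],"angular": [0,0,0]},
    {"claw": 0,"slide": [0,0,0.4],"angular": [0,0,0]},
    {"claw": 0,"slide": [0,0,0.3],"angular": [0,0,0]},
    {"claw": 0,"slide": [0,0,0.2],"angular": [0,0,0]},
  ],
)

```text
clock: 46.72
ee_pos: [0.4025, -0.2508, 0.0562]
tool_rot: [-2.617, -1.737, 0.0]
wrist_force: [-0.2, 0.2, -1.3]
grip_width: 0.0292
finger_force: 25.0
```

Run:
```python
from h import *
vision.camera("top");s=telemetry.state(); print(s["clock"],s["ee_pos"],s["wrist_force"]); plan([.402,-.25,.0385],67)
```

```text
46.7667 [ 0.40236828 -0.25061121  0.05570903] [-1.08807981  0.96090333 -3.26124225]
turn z units 0.03 slide(after turn) [ 0.017 -0.023  0.688]
```

Call:
send_rows(
  moves=[
    {"claw": 0,"slide": [0,0,0.25],"angular": [0,0,0]},
    {"claw": 0,"slide": [0,0,0.2],"angular": [0,0,0]},
    {"claw": 0,"slide": [0,0,0.12],"angular": [0,0,0]},
    {"claw": 0,"slide": [0,0,0.06],"angular": [0,0,0]},
    {"claw": 0,"slide": [0,0,0.03],"angular": [0,0,0]},
  ],
)

```text
clock: 47.18
ee_pos: [0.4027, -0.2508, 0.0402]
tool_rot: [-2.617, -1.737, 0.0]
wrist_force: [-0.9, 0.6, -1.2]
grip_width: 0.0292
finger_force: 25.0
```

Call:
send_rows(
  moves=[
    {"claw": 0,"slide": [0,0,0.02],"angular": [0,0,0]},
    {"claw": 0,"slide": [0,0,0.02],"angular": [0,0,0]},
    {"claw": 0,"slide": [0,0,0.02],"angular": [0,0,0]},
    {"claw": 0,"slide": [0,0,0],"angular": [0,0,0]},
    {"claw": 0,"slide": [0,0,0],"angular": [0,0,0]},
  ],
)

```text
clock: 47.6
ee_pos: [0.4027, -0.2509, 0.039]
tool_rot: [2.618, 1.737, 0.0]
wrist_force: [-0.1, 1.3, -2.4]
grip_width: 0.0291
finger_force: 25.0
```

Call:
send_rows(
  moves=[
    {"claw": 0,"slide": [0,0,0.03],"angular": [0,0,0]},
    {"claw": 0,"slide": [0,0,0.03],"angular": [0,0,0]},
    {"claw": 0,"slide": [0,0,0.02],"angular": [0,0,0]},
    {"claw": 0,"slide": [0,0,0],"angular": [0,0,0]},
    {"claw": 0,"slide": [0,0,0],"angular": [0,0,0]},
  ],
)

```text
clock: 48.02
ee_pos: [0.4027, -0.2511, 0.0371]
tool_rot: [2.617, 1.737, -0.0]
wrist_force: [-2.5, -1.8, 4.7]
grip_width: 0.0295
finger_force: 25.0
```

Call:
send_rows(
  moves=[
    {"claw": 0,"slide": [0,0,0.01],"angular": [0,0,0]},
    {"claw": 0,"slide": [0,0,0.01],"angular": [0,0,0]},
    {"claw": 0,"slide": [0,0,0],"angular": [0,0,0]},
    {"claw": 0,"slide": [0,0,0],"angular": [0,0,0]},
    {"claw": 0,"slide": [0,0,0],"angular": [0,0,0]},
  ],
)

```text
clock: 48.43
ee_pos: [0.4027, -0.2512, 0.0369]
tool_rot: [2.617, 1.737, -0.0]
wrist_force: [-5.0, -2.9, 15.2]
grip_width: 0.0292
finger_force: 25.0
```

Call:
send_rows(
  moves=[
    {"claw": 0,"slide": [0,0,-0.02],"angular": [0,0,0]},
    {"claw": 1,"slide": [0,0,0],"angular": [0,0,0]},
    {"claw": 1,"slide": [0,0,0],"angular": [0,0,0]},
    {"claw": 1,"slide": [0,0,0],"angular": [0,0,0]},
    {"claw": 1,"slide": [0,0,0],"angular": [0,0,0]},
  ],
)

```text
clock: 48.85
ee_pos: [0.4027, -0.2508, 0.0368]
tool_rot: [-2.618, -1.737, 0.0]
wrist_force: [0.1, 0.5, 0.2]
grip_width: 0.0528
finger_force: 0.0
```

Call:
send_rows(
  moves=[
    {"claw": 1,"slide": [0,0,-0.1],"angular": [0,0,0]},
    {"claw": 1,"slide": [0,0,-0.4],"angular": [0,0,0]},
    {"claw": 1,"slide": [0,0,-0.8],"angular": [0,0,0]},
    {"claw": 1,"slide": [0,0,-0.9],"angular": [0,0,0]},
    {"claw": 1,"slide": [0,0,-0.9],"angular": [0,0,0]},
  ],
)

```text
clock: 49.27
ee_pos: [0.4024, -0.2506, 0.1153]
tool_rot: [-2.617, -1.736, 0.0]
wrist_force: [0.5, -0.1, -0.8]
grip_width: 0.0863
finger_force: 0.0
```

Call:
send_rows(
  moves=[
    {"claw": 1,"slide": [0,0,-0.9],"angular": [0,0,0]},
    {"claw": 1,"slide": [0,0,-0.9],"angular": [0,0,0]},
    {"claw": 1,"slide": [0,0,-0.9],"angular": [0,0,0]},
    {"claw": 1,"slide": [0,0,-0.5],"angular": [0,0,0]},
    {"claw": 1,"slide": [0,0,0],"angular": [0,0,0]},
  ],
)

```text
clock: 49.68
ee_pos: [0.4037, -0.2516, 0.197]
tool_rot: [2.614, 1.735, 0.002]
wrist_force: [1.3, -1.0, 0.5]
grip_width: 0.0911
finger_force: 0.0
```

Run:
```python
from h import *
s=telemetry.state(); print(s["clock"],s["ee_pos"],s["wrist_force"],s["grip_width"])
im=vision.camera("side"); cv2.imwrite("pics/side8.png",im); k=vision.calibration("side")
# bright cover flange on mat: expected centre vs bright-blob centre
u,v=proj(k,[.4027,-.251,.025]); print("expected px",u,v)
b=cv2.imread("pics/side7.png"); d=cv2.absdiff(im,b).max(axis=2)[int(v)-35:int(v)+35,int(u)-35:int(u)+35]
n,l,st,ce=cv2.connectedComponentsWithStats((d>40).astype(np.uint8)); i=1+np.argmax(st[1:,4]); print(st[i],ce[i]+[int(u)-35,int(v)-35])
w=vision.camera("wrist"); cv2.imwrite("pics/w8.png",w); kw=vision.calibration("wrist")
print("wrist exp cover flange centre",proj(kw,[.4027,-.251,.025]))
e=lambda a: cv2.fitEllipse(a)
```

```text
49.6833 [ 0.40366609 -0.25162298  0.19703475] [ 1.30539078 -0.97831359  0.49129778] 0.09109634706406748
expected px 359.510568235997 210.99262677226335
[11 17  6  7 15] [337.8 195.2]
wrist exp cover flange centre [321.24546828 188.62215284]
```

Run:
```python
from h import *
w=cv2.imread("pics/w8.png"); g=cv2.cvtColor(w,cv2.COLOR_BGR2GRAY); m=(g>205).astype(np.uint8)
n,l,st,ce=cv2.connectedComponentsWithStats(m)
for i in range(1,n):
    if st[i,4]>400: print(st[i],ce[i].round(0))
k=vision.calibration("wrist"); print([proj(k,[.4027+dx,-.251+dy,.025]).round(0) for dx,dy in[(.043,-.018),(-.043,.018),(.018,.043)]])
from workcell import workorder
```

```text
[ 173    0  142   73 5263] [251.  24.]
[ 603    0   37  221 3093] [626. 126.]
[384  31  22  23 402] [395.  42.]
[  0  56  33  59 525] [16. 89.]
[ 477   95   68  127 4036] [506. 157.]
[ 541   96   67  126 3860] [579. 158.]
[ 509  135   55   56 1364] [539. 165.]
[    0   167   219   112 11751] [124. 221.]
[279 201  51  29 454] [302. 218.]
[ 203  306   69   46 1223] [235. 327.]
[array([364., 188.]), array([278., 189.]), array([321., 145.])]
```

Run:
```python
from h import *
g=cv2.cvtColor(cv2.imread("pics/w8.png"),cv2.COLOR_BGR2GRAY)
c=cv2.HoughCircles(cv2.medianBlur(g,3)[90:290,200:440],cv2.HOUGH_GRADIENT,1,20,param1=100,param2=18,minRadius=12,maxRadius=60)
print((c[0][:6]+[200,90,0]).round(0))
k=vision.calibration("wrist"); print(proj(k,[.4027,-.251,.047]),g[150:240:10,280:370:10])
```

```text
[[318. 188.  43.]]
[321.29303316 193.56946484] [[116 116 153 181 185 191 118 115 117]
 [110 185 183 158 175 150 183 190 115]
 [129 185 186 184 186 194 184 182 111]
 [188 164 183 140 176 179 184 185 189]
 [186 166 178 183 130 184 187 171 182]
 [185 185 179 185 185 187 178 186 175]
 [161 237 157 181 184 175 178 186 117]
 [157 156 238 238 187 184 180 119 123]
 [163 161 160 158  96 114 116 123 117]]
```

The flange circle was found at (318,188) with radius 43 px. It was predicted at (321,188) with radius 43, so the cover sits upright and flat on the mat.

```bash
python3 -c "
from workcell import workorder; print(workorder.finish_job())"
```

```text
the job is handed in; nothing more can be done
None
```

I pried the cover up from alternating sides to about 4 mm, put the wedge back flat on the mat, set the cover upright on the mat by its hub, and handed the job in at about 50 s of the 72 s; lift and level were worked out from wedge travel and grip height, not measured directly.

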